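# Load a hex bar into the tilted collet fixture and lock it

### The job

Take the six-sided bar out of the stock rack, feed it down the bore of the tilted collet until it is home on the depth stop (the collet is indexed to an unknown angle, so feel for where the six-sided hole takes the bar), and let go of it. Then swing the collet's closing lever all the way down so that the jaws hold the bar. Leave the other two bars in the rack and do not shove the tools lying around.

Things in the scene. Friction and masses are not known exactly. Their poses are not given: they have to be found in the camera images.
- hex_bar_mid (a point): Centre (half-way up, on the axis) of the six-sided steel bar, the thickest and longest of three: 27 mm across flats, 31.2 across corners, 120 long, 0.38 to 0.58 kg, both ends alike. Starts upright in a rack hole, foot 8 mm and top 128 mm above the worktop, its lowest 32 mm inside the rack. z along the bar (up at the start); x square to a pair of flats (other pairs 60 and 120 degrees from it).
- hex_bar: The same six-sided bar; origin at the centre of its lower end (60 mm below hex_bar_mid), same axes.
- round_bar_mid (a point): Centre of the round steel bar, 18 mm in diameter, 105 mm long (not wanted), upright in another hole of the rack; z along it.
- square_bar_mid (a point): Centre of the square steel bar, 14 x 14 mm, 90 mm long (not wanted), upright in the remaining hole of the rack; z along it.
- stock_rack: Fixed wooden block 70 x 210 x 40 mm with three round 35 mm holes, 32 mm deep, 70 mm apart along its y axis, the middle one at its centre; origin at the centre of its underside. Which bar stands in which hole varies; there is one in each.
- fixture: Grey tilting collet fixture, fixed, place and yaw vary; origin at the centre of its underside, x away from the robot, z up. Dark base 150 x 120 x 14 mm; two cheeks 118 mm high, 43 mm to either side, carry a round steel head 68 mm in diameter and 87 long, which leans 35 degrees from vertical towards the robot. Only the lever rises past the plane of the head's top face.
- collet_mouth (a point): Centre of the mouth, in the top face of the head, 26 mm to the robot's side of the fixture's middle, 122 mm above the worktop. z along the bore, out of the mouth (35 degrees from vertical, leaning towards the robot). First a round lead-in cone, 42 mm wide at the face and 32.6 mm at its foot 12.5 mm down; from 13 to 43 mm down three jaws form the six-sided hole.
- collet_head: Head with the collet; origin on the bore axis 45 mm below the mouth, 85 mm above the fixture's origin; z along the bore. The open hole is 29.3 mm across flats (1.15 mm to spare each side). It is locked at an angle about it that NO pose here gives: turn the bar about its axis in small steps, pressing under 10 N, or look in. It fits every 60 degrees; over 7 off, the bar stands on the jaws 13 mm in.
- stop_face (a point): Centre of the flat end of the depth stop inside the head, on the bore axis, 45 to 57 mm down from the mouth (its setting varies; it is tight). z out of the bore. With the bar home on it the bar's centre is 60 mm from it and 63 to 75 mm of the bar stand out of the mouth. Let go in the open collet, a bar that does not bind slides to the stop by its weight and leans a little.
- lever_ball (a point): Centre of the black ball, 26 mm in diameter, at the end of the closing lever, 66 mm to the right (-y) of the fixture's middle plane. Open: lever up and away from the robot, 55 degrees above level, ball 163 mm high. Closed: level, pointing away from the robot, ball 85 mm high. It takes 5 to 10 N, up to 20 as the jaws bite at the end, and stays where left. Push it down or pinch it from above.
- lever_hinge (a point): Point on the lever's hinge axis, in the ball's plane of motion: 85 mm above and 66 mm to the right (-y) of the fixture's origin. Its frame is the fixture's: x level, away from the robot; y (the hinge axis) to the left; z up. At joint value q the ball is 95 mm from here at an angle 0.96 - q above x.
- lever (a joint): Closing lever, rad: 0 open (55 degrees above level), 0.96 closed (level, end stop). Starts between 0 and 0.1. Closing it draws the jaws onto the bar.
- tin_of_bolts: Bystander: open sheet-metal tin with bolts, about 78 mm wide and 82 mm high, at the back right.
- marker: Bystander: white paint marker, 138 mm long, lying in front of the fixture.
- file_tool: Bystander: flat file with a wooden handle, 320 mm long, lying at the back edge.
- square_magnet: Bystander: flat three-cornered yellow welding magnet, 84 mm, at the back left.
- f_clamp: Bystander: F-clamp, 93 x 314 mm, lying flat at the left.
- screwdriver: Bystander: screwdriver with a red handle, 230 mm, lying at the back.
Not all that is in view belongs to the job. What is shaped like the hex_bar but red is not meant.

How it is judged:
By the outcome, as a careful person would: the job done as asked, in the order asked, and still so for the second after the job is handed in, with the robot touching nothing.
It also fails if it takes over 61 s, if anything falls off the work surface, if the arm or the gripper's body presses on something with over 40 N, if the wrist force passes 120 N, or if a joint passes its speed limit or range.

### The arm

A 6-joint arm with a two-finger parallel gripper is mounted at the origin on the work surface; the furniture and walls round the work are solid. World frame = base frame: x ahead of the robot, y to its left, z up, the work surface at z = 0. Lengths are in m, angles in degrees, forces in N, time in s.
With the tool pointing down it reaches from about 0.4 to 0.825 m from the base axis. Payload 7 kg.
Tool frame: the origin (TCP) lies at the very end of the fingers, on their centre line; the grasp point (between the pads) lies 19 mm behind it; y points along the fingers, x is the direction in which the jaws open and shut, and the axes are right-handed (so a half turn about y gives the same grasp; the last joint's range is limited). The gripper opens to 88 mm and grips with 3 to 60 N. Pads are 19 mm wide; open, the fingers measure 130 mm over their backs; the gripper's body (78 mm by 193 mm) begins 47 mm behind the grasp point.
Start: joints at [-56.946, 20.546, 0.682, 0, -70.136, -16.507], TCP at [0.192, -0.647, 0.227] pointing down, gripper open.
Joint ranges: [-176.03, 176.03], [-82.01, 121.73], [-58.28, 71.71], [-173.87, 95.51], [-174.79, -0.11], [-173.66, 173.66]. Speed limits (degrees/s): [136.94, 136.94, 172.46, 180, 180, 180].

### API

Orientations are given as [roll, pitch, yaw] about the fixed x, y, z axes, in that order (R = Rz(yaw) Ry(pitch) Rx(roll)).
In Python, from plant import ctrl gives the robot as it stands.
- The arm moves only by the shell command python3 -m crank 'ROWS'. ROWS is JSON, a list that holds one entry, the list of rows, each a list of 5 numbers: the closure, from -1 (fully open) to 1 (shut), then the shift along the tool's x, y, z in mm, then the turn about the tool's y in rad. In form: [[[claw, x, y, z, turn], ...]]. A call has 1 to 12 rows; each row is the pose to reach, as a shift and turn from the pose commanded when the call began, along the tool's axes at that moment; what a row does not reach only later rows make up. A row lasts 1/8 s, in which the tool goes at most 62.5 mm and 10.7 degrees, less where a joint would pass 70% of its speed; a pose out of reach is approached as far as the arm can. A call with a gripper value outside its range is refused whole. The fingers move at their own pace and stop on an object; the grip force is fixed at half the most. Time passes only in rows, so rows that repeat a pose let the fingers close. It gives the time, the measured TCP pose, the force and the opening at its end, in the units of the state.
- ctrl.get_obs(): the state, without advancing time (a new reading comes with each control period).
- ctrl.snapshot(name): name is "side" or "top"; returns the picture (400x640x3 uint8, red, green, blue); there is no depth.
- ctrl.camera_model(name): a dict with "fx", "fy", "cx", "cy" (pixels), "origin" and "orientation" of the camera in the world. Camera axes: x right, y down, z forward; pixel columns grow to the right and rows downward; lengths in m; the calibration is good to about 2 mm. A picture is of the moment at which its call begins. camera_model takes no time and is no camera call.
- ctrl.close_job(): hands the job in, once; it reports no verdict.
Trained networks look in the newest picture that a camera, given by its name, has taken for a name from the list of things; names that differ only in an ending like _2 or _b are one class to them, and where a whole thing is asked for, a point or a joint stands for the part that bears it (a point fixed in the world has none). Each returns a list of dicts, best first, with "confidence" (0 to 1); they miss things now and then, are a little off and sometimes report something else, mostly with a low value. They report only what shows in the picture. A call takes as long as a camera call. They do not tell look-alikes from the thing itself.
- ctrl.find_in(camera, name): "extent" ([left, top, width, height] in pixels, round what is visible of it).
The state is a dict: "clock": time; "joint_pos": joint angles; "qvel": joint speeds; "tau": joint torques, N m; "tool_pos": TCP position; "orientation": TCP orientation; "force": force on the tool from outside, world axes, zero at the start; "moment": the same for the moment, N m; "opening": finger opening in m.
Only numpy, scipy, OpenCV 4.12 (cv2) and the standard library are available. Lean on these libraries where they do the work, as an engineer would, in place of code of your own. Each camera call takes 0.05 s, during which the arm holds its last target.

## Working session

There is one attempt and no reset: what is moved stays moved. The work goes in short steps, Python scripts to look and compute and a shell command to move; the robot and the scene stay as the last step left them, time stands still between calls to the robot, and variables do not carry over. Pictures are saved under pics/ and viewed, and the job is handed in when it is done.

```bash
ls; mkdir -p pics; python3 - <<'E'
from plant import ctrl
import cv2,json
print(ctrl.get_obs())
for n in("side","top"):
    im=ctrl.snapshot(n); cv2.imwrite(f"pics/{n}0.png",im[:,:,::-1])
    print(n,ctrl.camera_model(n))
    for t in("hex_bar","round_bar_mid","square_bar_mid","stock_rack","fixture","collet_mouth","collet_head","lever_ball","lever"):
        print(t,[(d['extent'],round(d['confidence'],2)) for d in ctrl.find_in(n,t)[:3]])
E
```

```text
pics
{'clock': 0.0, 'joint_pos': array([-5.69483620e+01,  2.05907397e+01,  6.33058568e-01, -1.86056680e-02,
       -7.01363582e+01, -1.65081832e+01]), 'qvel': array([ 0.01965137,  0.01122027, -0.0534161 ,  0.04165091,  0.04988151,
       -0.13383123]), 'tau': array([-4.83529238e-04, -5.82722819e+01,  2.93050146e+01,  6.99730173e+00,
        7.02512145e-03, -1.83269685e-04]), 'tool_pos': array([ 0.19203727, -0.64658902,  0.22562987]), 'orientation': array([-8.99900456e+01, -9.51332608e-02,  1.06537110e+02]), 'force': array([ 0.67224553,  0.83316512, -0.82996601]), 'moment': array([-0.02589906,  0.01126619,  0.00139388]), 'opening': 0.08751482869496077}
side {'fx': 404.3214854547065, 'fy': 404.3214854547065, 'cx': 317.5247053273431, 'cy': 196.285083180268, 'origin': array([0.18919382, 0.89208404, 0.48925762]), 'orientation': array([-110.89966733,    1.31442908, -158.66027366])}
hex_bar [([386.4, 176.6, 14.6, 38.9], 0.87), ([357.0, 175.4, 7.0, 32.2], 0.62), ([331.8, 185.2, 13.1, 45.5], 0.58)]
round_bar_mid []
square_bar_mid []
stock_rack [([346.1, 184.5, 32.0, 37.0], 0.93), ([273.9, 218
[... 407 characters left out ...]
5353, 'cy': 202.61896355828807, 'origin': array([ 0.31429499, -0.03677377,  1.09513502]), 'orientation': array([-167.41541613,    0.17113168,  -90.34007239])}
hex_bar [([375.7, 212.6, 17.5, 15.5], 0.75), ([367.7, 201.5, 79.0, 37.8], 0.65), ([340.4, 202.8, 11.3, 16.2], 0.53)]
round_bar_mid []
square_bar_mid [([397.2, 210.6, 19.0, 14.7], 0.73)]
stock_rack [([368.9, 199.3, 77.5, 38.6], 0.84)]
fixture []
collet_mouth [([240.1, 182.0, 28.3, 29.3], 0.72), ([423.9, 149.7, 30.2, 34.8], 0.43)]
collet_head [([241.2, 179.9, 23.3, 32.0], 0.64), ([252.6, 238.3, 44.1, 22.9], 0.45)]
lever_ball [([279.9, 154.6, 109.1, 9.4], 0.15)]
lever [([268.6, 164.7, 11.0, 33.6], 0.58), ([424.1, 205.8, 12.5, 9.8], 0.29)]
```

View pics/side0.png

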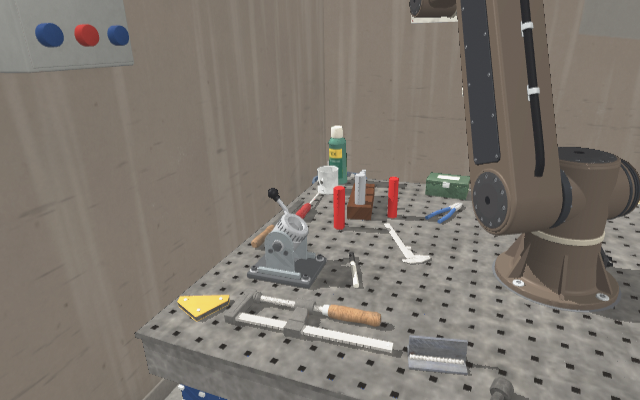

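View pics/top0.png

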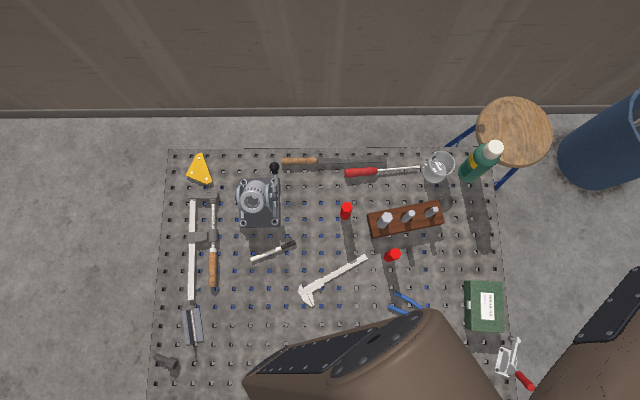

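```bash
python3 - <<'E'
import cv2
a=cv2.imread("pics/side0.png");b=cv2.imread("pics/top0.png")
cv2.imwrite("pics/side0c.png",cv2.resize(a[160:300,230:430],None,fx=4,fy=4,interpolation=cv2.INTER_CUBIC))
cv2.imwrite("pics/top0c.png",cv2.resize(b[150:270,220:460],None,fx=3.3,fy=3.3,interpolation=cv2.INTER_CUBIC))
E
```

```text
(no output)
```

View pics/side0c.png

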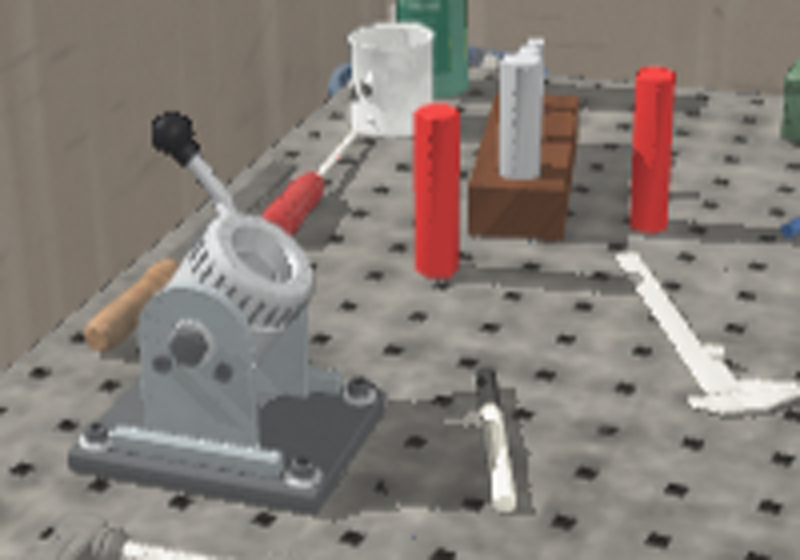

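View pics/top0c.png

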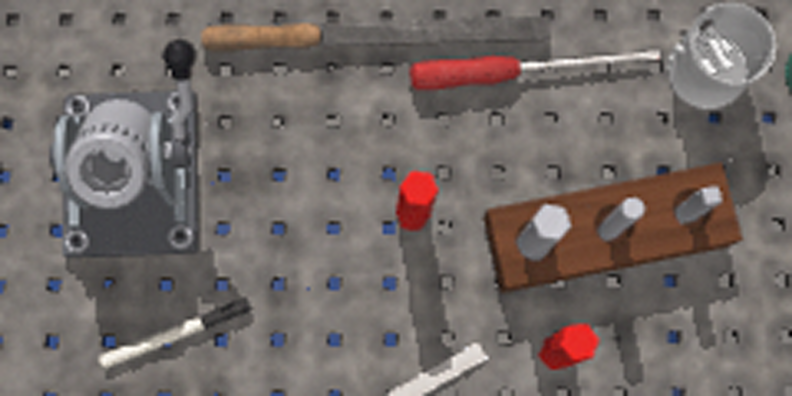

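Side view: the fixture is at about (285,250), with the lever ball at (273,193). The rack is at (362,203), and the nearest grey bar in it has its top at (360,175). 

Candidates for the hex bar, as top-view pixels:
- Red hexagonal bars at (346,211) and (393,255): wrong colour, not in the rack.
- Grey bar in the rack's left hole at (387,217): thick, with a six-sided top.
- Thin round bar at (411,212).
- Square bar at (435,209).

I choose (387,217) and will check it in a close crop.

```bash
python3 - <<'E'
import cv2
a=cv2.imread("pics/side0.png");b=cv2.imread("pics/top0.png")
A=cv2.resize(b[195:245,360:450],None,fx=8.8,fy=8.8,interpolation=cv2.INTER_NEAREST)
cv2.imwrite("pics/rack_t.png",A)
cv2.imwrite("pics/rack_s.png",cv2.resize(a[165:235,325:405],None,fx=8,fy=8,interpolation=cv2.INTER_NEAREST))
cv2.imwrite("pics/fix_t.png",cv2.resize(b[155:235,230:300],None,fx=7.4,fy=7.4,interpolation=cv2.INTER_NEAREST))
E
```

```text
(no output)
```

View pics/rack_t.png

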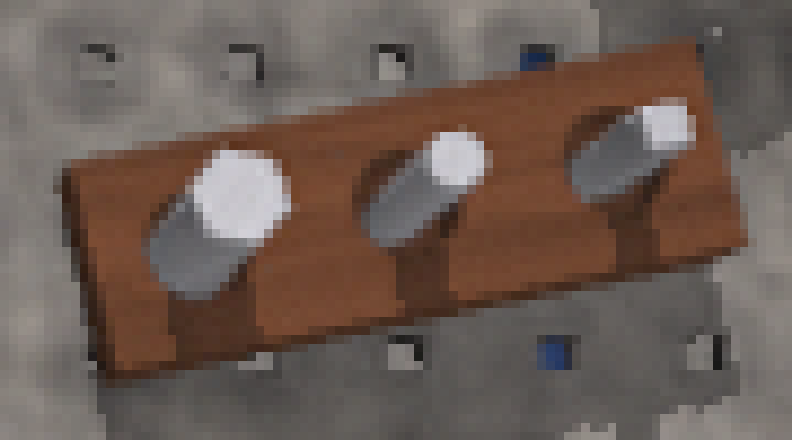

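View pics/rack_s.png

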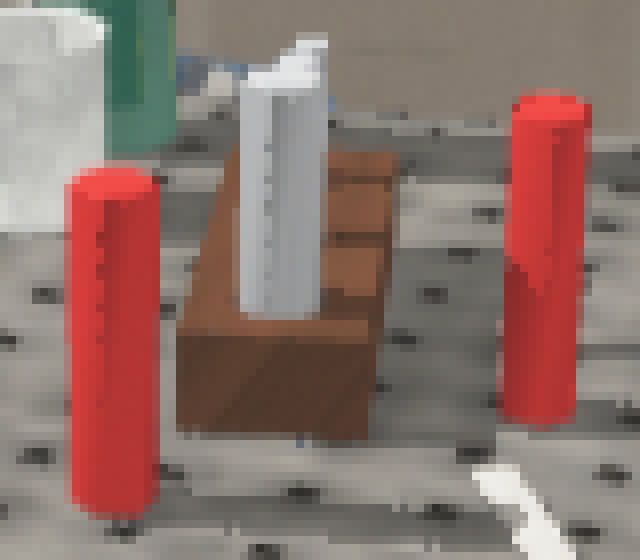

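View pics/fix_t.png

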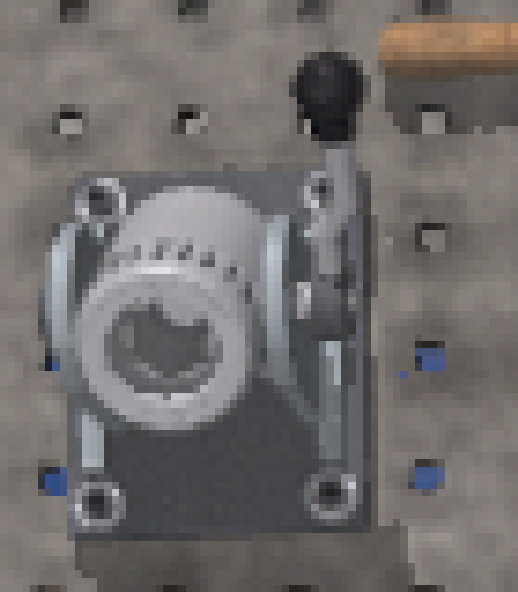

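The crop confirms a thick six-sided grey bar in the rack's left hole. Next I measure it.

```bash
cat > h.py <<'E'
import numpy as np,cv2
from scipy.spatial.transform import Rotation as Ro
from plant import ctrl
C={n:ctrl.camera_model(n) for n in("side","top")}
def Rc(n): return Ro.from_euler('xyz',C[n]['orientation'],degrees=True).as_matrix()
def ray(n,u,v):
    c=C[n]; d=Rc(n)@np.array([(u-c['cx'])/c['fx'],(v-c['cy'])/c['fy'],1]); return np.array(c['origin']),d/np.linalg.norm(d)
def plane(n,u,v,z):
    o,d=ray(n,u,v); return o+d*(z-o[2])/d[2]
def tri(a,b):
    o1,d1=ray("side",*a);o2,d2=ray("top",*b)
    t=np.linalg.lstsq(np.stack([d1,-d2],1),o2-o1,rcond=None)[0]
    p,q=o1+d1*t[0],o2+d2*t[1]; return (p+q)/2,np.linalg.norm(p-q)
def proj(n,P):
    c=C[n]; p=(np.atleast_2d(P)-c['origin'])@Rc(n); return np.stack([p[:,0]/p[:,2]*c['fx']+c['cx'],p[:,1]/p[:,2]*c['fy']+c['cy']],1)
def hexpts(p,R,r=0.0312/2,z=0): # corners in frame; x square to flats
    a=np.radians(30+60*np.arange(6)); return p+np.stack([r*np.cos(a),r*np.sin(a),0*a+z],1)@R.T
E
python3 - <<'E'
from h import *
t=cv2.imread("pics/top0.png");s=cv2.imread("pics/side0.png")
g=cv2.cvtColor(t,cv2.COLOR_BGR2GRAY).astype(float)
roi=g[205:232,370:445]
m=(roi>185).astype(np.uint8)
n,l,st,ce=cv2.connectedComponentsWithStats(m)
for i in range(1,n):
    if st[i,4]>10: print(st[i],ce[i]+[370,205])
uh=[c+[370,205] for i,c in enumerate(ce) if i and st[i,4]>40][0]
print("hex top plane",plane("top",*uh,0.128))
# rack corners from crop rack_t (z=.04)
cr=[(62,165),(693,42),(746,245),(108,380)]
W=[]
for k,(x,y) in enumerate(cr):
    W.append(plane("top",x/8.8+359.5,y/8.8+194.5,0.04 if k!=1 else .04)); print(W[-1])
W=np.array(W);print(np.linalg.norm(np.diff(W,axis=0,append=W[:1]),axis=1),W.mean(0))
print("top tri", tri((325+282/8-.5,165+78/8-.5),uh))
ball_t=(327/7.4+229.5,98/7.4+154.5); ball_s=(229.5+172/4,159.5+133/4)
print("ball",tri(ball_s,ball_t),plane("top",*ball_t,.163))
mo_t=(163/7.4+229.5,348/7.4+154.5); mo_s=(229.5+263/4,159.5+252/4)
print("mouth",tri(mo_s,mo_t),plane("top",*mo_t,.122),plane("side",*mo_s,.122))
# base corners, z=.014
for x,y in[(72,172),(370,172),(370,535),(72,535)]: print(plane("top",x/7.4+229.5,y/7.4+154.5,.014))
E
```

```text
[63  2  5  4 17] [435.11764706 208.47058824]
[39  5  6  6 27] [411.25925926 212.40740741]
[12  7 10 10 76] [386.77631579 216.71052632]
hex top plane [ 0.49123812 -0.19632198  0.128     ]
[ 0.51780757 -0.15320462  0.04      ]
[ 0.55762609 -0.3618372   0.04      ]
[ 0.48995158 -0.37416628  0.04      ]
[ 0.4473253  -0.16588489  0.04      ]
[0.21239837 0.06878841 0.21259853 0.07161382] [ 0.50317764 -0.26377325  0.04      ]
top tri (array([ 0.49145077, -0.19666727,  0.12607577]), np.float64(0.0002813830769566333))
ball (array([0.61934069, 0.10009592, 0.15875475]), np.float64(0.0029384400461063115)) [0.61651345 0.09890734 0.163     ]
mouth (array([0.53595802, 0.16191418, 0.12118433]), np.float64(0.00014340526389315382)) [0.53584236 0.16177313 0.122     ] [0.53510592 0.16354913 0.122     ]
[0.63405304 0.22354392 0.014     ]
[0.63322725 0.10235348 0.014     ]
[0.48420145 0.09925978 0.014     ]
[0.48495495 0.21694913 0.014     ]
```

```bash
python3 -m crank '[[[-1,0,-120,0,0],[-1,0,-120,0,0],[-1,0,-120,0,0],[-1,0,-120,0,0]]]'; python3 -c "
from plant import ctrl
print(ctrl.get_obs()['joint_pos'])"
```

```text
clock: 1.5
tool_pos: [0.1923, -0.6468, 0.3465]
orientation: [-90.0, 0.0, 106.5]
force: [0.8, -0.3, 0.0]
opening: 0.0876
[-5.69447839e+01  1.79731437e+01  1.22285142e+01 -3.00434258e-02
 -8.42412881e+01 -1.65066927e+01]
```

```bash
python3 - <<'E'
from h import *
from scipy.optimize import minimize
t=cv2.imread("pics/top0.png")
g=cv2.cvtColor(t,cv2.COLOR_BGR2GRAY).astype(np.float32)
# hex bar yaw fit: render model of top face + sides vs image at 8x supersample
x0,y0,x1,y1=372,205,402,236; S=8
im=g[y0:y1,x0:x1]
sub=im
def ren(px,py,a,z=.128):
    R=Ro.from_euler('z',a,degrees=True).as_matrix()
    c=np.zeros(((y1-y0)*S,(x1-x0)*S),np.float32)
    p=proj("top",hexpts(np.array([px,py,z]),R))
    cv2.fillPoly(c,[np.round(((p-[x0,y0]+.5)*S-.5)*16).astype(np.int32)],1.0,shift=4)
    return cv2.resize(c,(x1-x0,y1-y0),interpolation=cv2.INTER_AREA)
bright=np.clip((im-140)/(215-140),0,1)
print(im.max())
best=[]
for a in range(0,60,3):
    r=minimize(lambda q:((ren(q[0],q[1],a)-bright)**2).sum(),[.4912,-.1963],method='Nelder-Mead',options=dict(initial_simplex=[[.4912,-.1963],[.4932,-.1963],[.4912,-.1943]],xatol=1e-4,fatol=1e-3))
    best.append((round(r.fun,2),a,r.x.round(4)))
for b in sorted(best,key=lambda b:b[0])[:8]:print(b)
E
```

```text
209.0
(np.float64(8.8), 45, array([ 0.4913, -0.1964]))
(np.float64(8.97), 48, array([ 0.4913, -0.1963]))
(np.float64(9.41), 51, array([ 0.4908, -0.1964]))
(np.float64(9.41), 54, array([ 0.491 , -0.1967]))
(np.float64(9.62), 42, array([ 0.4914, -0.1965]))
(np.float64(9.66), 57, array([ 0.491 , -0.1967]))
(np.float64(10.06), 39, array([ 0.4913, -0.1962]))
(np.float64(10.45), 36, array([ 0.4912, -0.1963]))
```

```bash
python3 -m crank '[[[-1,0,-700,0,0],[-1,0,-700,0,0],[-1,0,-700,0,0],[-1,0,-700,0,0],[-1,0,-700,0,0],[-1,0,-700,0,0],[-1,0,-700,0,0],[-1,0,-700,0,0],[-1,0,-700,0,0]]]'; python3 -c "
from plant import ctrl
print(ctrl.get_obs()['joint_pos'])"
```

```text
clock: 2.62
tool_pos: [0.166, -0.5608, 0.7267]
orientation: [-89.6, 2.2, 106.6]
force: [0.1, 0.0, 0.0]
opening: 0.0874
[ -53.60242786   22.98766117   71.6698856     1.63737567 -136.70435853
  -18.63636402]
```

```bash
python3 -m crank '[[[-1,0,0,0,0],[-1,0,0,0,0]]]'; python3 -c "
from plant import ctrl
print(ctrl.get_obs()['joint_pos'])"
```

```text
clock: 2.88
tool_pos: [0.1673, -0.563, 0.7239]
orientation: [-89.6, 2.0, 106.6]
force: [0.5, 0.1, 0.3]
opening: 0.0876
[ -53.6503083    23.21890986   71.59386914    1.58745933 -136.62270797
  -18.59919377]
```

```bash
python3 -m crank '[[[-1,-162,-100,-58,0],[-1,-162,-100,-58,0]]]'; python3 -c "
from plant import ctrl
print(ctrl.get_obs()['joint_pos'])"; python3 -m crank '[[[-1,-162,-100,-58,0],[-1,-162,-100,-58,0]]]'; python3 -c "
from plant import ctrl
print(ctrl.get_obs()['joint_pos'])"
```

```text
clock: 3.12
tool_pos: [0.2086, -0.5932, 0.7074]
orientation: [-89.2, 4.1, 106.6]
force: [0.2, -0.0, -0.7]
opening: 0.0875
[ -51.43891558   25.36188423   71.59412133    3.11978704 -132.69428607
  -19.80312164]
clock: 3.38
tool_pos: [0.2456, -0.6179, 0.6951]
orientation: [-88.9, 6.4, 106.7]
force: [0.4, 1.0, 0.3]
opening: 0.0878
[ -49.47483226   27.07323278   71.61313275    4.61419721 -128.99983234
  -20.84907512]
```

```bash
python3 - <<'E'
from h import *
for p in[(100,108),(300,108),(600,118)]:
    for z in(0,-.4,-.8): print(p,z,plane("top",*p,z).round(3))
E
```

```text
(100, 108) 0 [0.872 0.681 0.   ]
(100, 108) -0.4 [ 1.076  0.943 -0.4  ]
(100, 108) -0.8 [ 1.28   1.205 -0.8  ]
(300, 108) 0 [0.868 0.044 0.   ]
(300, 108) -0.4 [ 1.07   0.073 -0.4  ]
(300, 108) -0.8 [ 1.272  0.103 -0.8  ]
(600, 118) 0 [ 0.826 -0.902  0.   ]
(600, 118) -0.4 [ 1.013 -1.219 -0.4  ]
(600, 118) -0.8 [ 1.2   -1.535 -0.8  ]
```

```bash
cat >> h.py <<'E'
def FK(q,p):
    a,h,L1,e,L2,T=p; q=np.radians(q)
    R=Ro.from_euler
    R1=R('z',q[0]);R2=R1*R('y',q[1]);R3=R2*R('y',-q[2]);R4=R3*R('x',-q[3]);R5=R4*R('y',-q[4]);R6=R5*R('x',-q[5])
    P=R1.apply([a,0,h])+R2.apply([0,0,L1])+R3.apply([L2,0,e])+R5.apply([T,0,0])
    return P,R6
E
python3 - <<'E'
from h import *
from scipy.optimize import least_squares
D=[([-56.948,20.59,.633,-.0186,-70.136,-16.508],[.19204,-.64659,.22563],[-89.99,-.095,106.537]),
([-56.9448,17.973,12.2285,-.03,-84.241,-16.507],[.1923,-.6468,.3465],[-90,0,106.5]),
([-53.602,22.988,71.67,1.637,-136.704,-18.636],[.166,-.5608,.7267],[-89.6,2.2,106.6]),
([-53.65,23.219,71.594,1.587,-136.623,-18.599],[.1673,-.563,.7239],[-89.6,2.0,106.6]),
([-51.439,25.362,71.594,3.12,-132.694,-19.803],[.2086,-.5932,.7074],[-89.2,4.1,106.6]),
([-49.475,27.073,71.613,4.614,-129.0,-20.849],[.2456,-.6179,.6951],[-88.9,6.4,106.7])]
f=lambda p:np.concatenate([FK(q,p)[0]-np.array(t) for q,t,o in D])
r=least_squares(f,[.04,.33,.445,.04,.44,.35]);print(r.x.round(4),np.abs(r.fun).max())
for q,t,o in D:
    _,R=FK(q,r.x); O=Ro.from_euler('xyz',o,degrees=True)
    y=O.as_matrix()[:,1]
    print((R.inv()*O).as_euler('xyz',degrees=True).round(2), "tilt",np.degrees(np.arccos(-y[2])).round(2),"az",np.degrees(np.arctan2(y[1],y[0])).round(1))
E
```

```text
[ 0.7375  5.6868 -1.466   0.0524  0.4002  3.9802] 0.18554528528893657
[-127.25   90.    142.75] tilt 0.1 az 112.5
[-173.16   89.95   96.81] tilt 0.0 az 153.4
[ -36.04   89.95 -126.05] tilt 2.24 az -83.7
[ -30.41   89.99 -120.37] tilt 2.04 az -84.7
[113.12  90.    23.14] tilt 4.18 az -84.5
[ -34.66   89.95 -124.67] tilt 6.49 az -83.1
```

```bash
python3 - <<'E'
s=open('h.py').read()
i=s.index("def FK")
s=s[:i]+'''def FK(q,p):
    a,h,L1,e,L2,T,b=p[:7]; q=np.radians(q)
    R=Ro.from_euler
    R1=R('z',q[0]+b);R2=R1*R('y',q[1]);R3=R2*R('y',-q[2]);R4=R3*R('x',-q[3]);R5=R4*R('y',-q[4]);R6=R5*R('x',-q[5])
    P=R1.apply([a,0,h])+R2.apply([0,0,L1])+R3.apply([L2,0,e])+R5.apply([T,0,0])
    return P,R6
D=[([-56.948,20.59,.633,-.0186,-70.136,-16.508],[.19204,-.64659,.22563],[-89.99,-.095,106.537]),
([-56.9448,17.973,12.2285,-.03,-84.241,-16.507],[.1923,-.6468,.3465],[-90,0,106.5]),
([-53.602,22.988,71.67,1.637,-136.704,-18.636],[.166,-.5608,.7267],[-89.6,2.2,106.6]),
([-53.65,23.219,71.594,1.587,-136.623,-18.599],[.1673,-.563,.7239],[-89.6,2.0,106.6]),
([-51.439,25.362,71.594,3.12,-132.694,-19.803],[.2086,-.5932,.7074],[-89.2,4.1,106.6]),
([-49.475,27.073,71.613,4.614,-129.0,-20.849],[.2456,-.6179,.6951],[-88.9,6.4,106.7])]
'''
open('h.py','w').write(s)
E
python3 - <<'E'
from h import *
from scipy.optimize import least_squares
f=lambda p:np.concatenate([FK(q,p)[0]-np.array(t) for q,t,o in D])
r=least_squares(f,[.04,.33,.445,.04,.44,.35,-.288]);print(r.x.round(4),np.abs(r.fun).max())
for q,t,o in D:
    _,R=FK(q,r.x); O=Ro.from_euler('xyz',o,degrees=True)
    print((R.inv()*O).as_matrix().round(2).tolist())
E
```

```text
[ 0.0647  0.374   0.4933 -0.0058  0.4641  0.4452 -0.3033] 0.015889292656877857
[[-0.0, 1.0, -0.0], [-0.3, -0.0, -0.95], [-0.95, 0.0, 0.3]]
[[-0.0, 1.0, -0.0], [-0.3, -0.0, -0.95], [-0.95, -0.0, 0.3]]
[[0.0, 1.0, 0.01], [-0.3, 0.01, -0.95], [-0.95, -0.0, 0.3]]
[[0.0, 1.0, 0.01], [-0.3, 0.01, -0.95], [-0.95, 0.0, 0.3]]
[[0.01, 1.0, 0.02], [-0.3, 0.02, -0.95], [-0.95, 0.0, 0.3]]
[[0.01, 1.0, 0.03], [-0.3, 0.03, -0.95], [-0.95, 0.0, 0.3]]
```

```bash
python3 - <<'E'
import re
s=open('h.py').read()
s=s.replace("def FK(q,p):","S4,S6=-1,-1\ndef FK(q,p):").replace("R('x',-q[3])","R('x',S4*q[3])").replace("R('x',-q[5])","R('x',S6*q[5])")
open('h.py','w').write(s)
E
python3 - <<'E'
import h
from h import *
from scipy.optimize import least_squares
for h.S4 in(1,-1):
  for h.S6 in (1,-1):
    f=lambda p:np.concatenate([FK(q,p)[0]-np.array(t) for q,t,o in D])
    r=least_squares(f,[.04,.33,.445,.04,.44,.35,-.288]);print(h.S4,h.S6,r.x.round(4),np.abs(r.fun).max())
    Ms=[(FK(q,r.x)[1].inv()*Ro.from_euler('xyz',o,degrees=True)) for q,t,o in D]
    print([round(np.degrees((Ms[0].inv()*m).magnitude()),2) for m in Ms])
E
```

```text
1 1 [-0.066  -0.6218  0.8578 -0.0161  0.4762 -0.2194 -0.3116] 0.01712055881319602
[np.float64(0.0), np.float64(0.05), np.float64(6.79), np.float64(6.66), np.float64(11.36), np.float64(15.48)]
1 -1 [-0.066  -0.6218  0.8578 -0.0161  0.4762 -0.2194 -0.3116] 0.01712055881319602
[np.float64(0.0), np.float64(0.05), np.float64(2.84), np.float64(2.78), np.float64(5.46), np.float64(7.95)]
-1 1 [ 0.0647  0.374   0.4933 -0.0058  0.4641  0.4452 -0.3033] 0.015889292656877857
[np.float64(0.0), np.float64(0.04), np.float64(4.28), np.float64(4.24), np.float64(6.76), np.float64(8.97)]
-1 -1 [ 0.0647  0.374   0.4933 -0.0058  0.4641  0.4452 -0.3033] 0.015889292656877857
[np.float64(0.0), np.float64(0.05), np.float64(0.69), np.float64(0.68), np.float64(1.31), np.float64(1.97)]
```

```bash
python3 - <<'E'
s=open('h.py').read()
s=s.replace("a,h,L1,e,L2,T,b=p[:7]","a,h,L1,e,L2,T,b,d=p").replace("apply([a,0,h])","apply([a,d,h])")
open('h.py','w').write(s)
E
python3 - <<'E'
import h
from h import *
from scipy.optimize import least_squares
for h.S4 in(1,-1):
  for h.S6 in (1,-1):
   for fixb in (0,1):
    f=lambda p:np.concatenate([FK(q,np.where(np.arange(8)==6,p*(1-fixb),p))[0]-np.array(t) for q,t,o in D])
    r=least_squares(f,[.04,.33,.445,.04,.44,.35,0,-.19]);x=r.x; x[6]*=1-fixb;print(h.S4,h.S6,x.round(4),np.abs(r.fun).max())
    Ms=[(FK(q,x)[1].inv()*Ro.from_euler('xyz',o,degrees=True)) for q,t,o in D]
    print([round(np.degrees((Ms[0].inv()*m).magnitude()),2) for m in Ms])
print(Ms[0].as_matrix().round(3))
E
```

```text
1 1 [-0.0802 -0.4942  0.7923 -0.0096  0.4755 -0.1471  0.0364 -0.2189] 0.01298573436507422
[np.float64(0.0), np.float64(0.04), np.float64(6.99), np.float64(6.84), np.float64(11.8), np.float64(16.22)]
1 1 [-0.0757 -0.5061  0.8004 -0.0097  0.4758 -0.1515  0.     -0.1969] 0.012409448736820816
[np.float64(0.0), np.float64(0.04), np.float64(6.97), np.float64(6.82), np.float64(11.75), np.float64(16.13)]
1 -1 [-0.0802 -0.4942  0.7923 -0.0096  0.4755 -0.1471  0.0364 -0.2189] 0.01298573436507422
[np.float64(0.0), np.float64(0.04), np.float64(3.31), np.float64(3.2), np.float64(6.34), np.float64(9.38)]
1 -1 [-0.0757 -0.5061  0.8004 -0.0097  0.4758 -0.1515  0.     -0.1969] 0.012409448736820816
[np.float64(0.0), np.float64(0.04), np.float64(3.26), np.float64(3.15), np.float64(6.24), np.float64(9.22)]
-1 1 [ 0.0273  0.2796  0.5127 -0.0018  0.4662  0.3726  0.0012 -0.1925] 0.0033553792111855607
[np.float64(0.0), np.float64(0.05), np.float64(4.21), np.float64(4.17), np.float64(6.59), np.float64(8.64)]
-1 1 [ 0.0275  0.2799  0.5127 -0.0018  0.4662  0.3729  0.     -0.1918] 0.0033543153836096407
[np.float64(0.0), np.float64(0.05), np.float64(4.21), np.float64(4.17), np.float64(6.59), np.float64(8.64)]
-1 -1 [ 0.0273  0.2796  0.5127 -0.0018  0.4662  0.3726  0.0012 -0.1925] 0.0033553792111855607
[np.float64(0.0), np.float64(0.06), np.float64(0.05), np.float64(0.04), np.float64(0.02), np.float64(0.06)]
-1 -1 [ 0.0275  0.2799  0.5127 -0.0018  0.4662  0.3729  0.     -0.1918] 0.0033543153836096407
[np.float64(0.0), np.float64(0.06), np.float64(0.05), np.float64(0.04), np.float64(0.02), np.float64(0.05)]
[[-0.  1. -0.]
 [ 0. -0. -1.]
 [-1. -0. -0.]]
```

```bash
python3 - <<'E'
s=open('h.py').read()
s=s.replace("a,h,L1,e,L2,T,b,d=p","a,h,L1,e,L2,T,b,d,g1,g2,g3=p").replace("R5.apply([T,0,0])","R5.apply([T,g1,g2])+R4.apply([0,g3,0])")
open('h.py','w').write(s)
E
python3 - <<'E'
import h
from h import *
from scipy.optimize import least_squares
def free(ix,x0=[.0273,.28,.5127,0,.4662,.3726,0,-.19,0,0,0]):
    x0=np.array(x0,float)
    def full(v): y=x0.copy(); y[ix]=v; return y
    f=lambda v:np.concatenate([FK(q,full(v))[0]-np.array(t) for q,t,o in D])
    r=least_squares(f,x0[ix],x_scale=.01); print(ix,full(r.x).round(4),np.abs(r.fun).max())
b=[0,1,2,4,5,7]
free(b);free(b+[3]);free(b+[8]);free(b+[9]);free(b+[10]);free(b+[3,9]);free(b+[3,10]);free(b+[3,8])
E
```

```text
[0, 1, 2, 4, 5, 7] [ 0.0235  0.2728  0.5233  0.      0.4668  0.3771  0.     -0.1917  0.
  0.      0.    ] 0.003582544212701877
[0, 1, 2, 4, 5, 7, 3] [ 0.0275  0.2799  0.5127 -0.0018  0.4662  0.3729  0.     -0.1918  0.
  0.      0.    ] 0.003354299894514856
[0, 1, 2, 4, 5, 7, 8] [-1.000e-04  1.989e-01  6.019e-01  0.000e+00  4.636e-01  3.783e-01
  0.000e+00  1.100e-03 -1.929e-01  0.000e+00  0.000e+00] 4.012842676137662e-05
[0, 1, 2, 4, 5, 7, 9] [-0.1111  0.1088  0.593   0.      0.4635  0.2799  0.     -0.1915  0.
  0.1139  0.    ] 0.0003686016119474056
[0, 1, 2, 4, 5, 7, 10] [-1.000e-04  1.989e-01  6.019e-01  0.000e+00  4.636e-01  3.783e-01
  0.000e+00  1.100e-03  0.000e+00  0.000e+00 -1.929e-01] 4.012901333361185e-05
[0, 1, 2, 4, 5, 7, 3, 9] [-1.139e-01  1.049e-01  5.961e-01  3.000e-04  4.636e-01  2.792e-01
  0.000e+00 -1.915e-01  0.000e+00  1.157e-01  0.000e+00] 0.00037393663188767245
[0, 1, 2, 4, 5, 7, 3, 10] [-1.000e-04  1.987e-01  6.020e-01  0.000e+00  4.636e-01  3.784e-01
  0.000e+00  1.200e-03  0.000e+00  0.000e+00 -1.931e-01] 3.8767702686071104e-05
[0, 1, 2, 4, 5, 7, 3, 8] [-1.000e-04  1.987e-01  6.020e-01  0.000e+00  4.636e-01  3.784e-01
  0.000e+00  1.200e-03 -1.931e-01  0.000e+00  0.000e+00] 3.8767122697680456e-05
```

```bash
cat >> h.py <<'E'
PR=np.array([-1e-4,.1989,.6019,0,.4636,.3783,0,.0011,0,0,-.1929])
M0=Ro.from_matrix([[0,1,0],[0,0,-1],[-1,0,0]])
LO=np.array([-176.03,-82.01,-58.28,-173.87,-174.79,-173.66]);HI=np.array([176.03,121.73,71.71,95.51,-.11,173.66])
def fk(q):
    P,R=FK(q,PR); return P,R*M0
from scipy.optimize import least_squares
def ik(P,R,q0,w,lead=None):
    def f(q):
        p,r=fk(q); return np.concatenate([p-P,w*(R*r.inv()).as_rotvec()])
    q0=np.clip(q0,LO+.01,HI-.01)
    r=least_squares(f,q0,bounds=(LO,HI),x_scale=10); return r.x,r.cost
def tilt(R):
    y=R.as_matrix()[:,1]; return np.degrees(np.arccos(-y[2])),np.degrees(np.arctan2(y[1],y[0]))
E
python3 - <<'E'
from h import *
q0,t,o=D[1];p0,R0=fk(q0)
for w in(.1,.3,.5,1,2,5):
  for up in(.3,.375,.45,.7):
    q,c=ik(p0+[0,0,up],R0,q0,w); p,R=fk(q); print(w,up,q.round(1),p.round(3),np.round(tilt(R),1))
E
```

```text
0.1 0.3 [ -56.9   29.3   69.8   -0.  -130.5  -16.5] [ 0.192 -0.647  0.647] [0.  7.1]
0.1 0.375 [ -53.8   25.9   71.7    6.5 -126.2  -15.3] [ 0.191 -0.643  0.716] [ 10.8 -83.2]
0.1 0.45 [ -50.3   22.3   71.7   13.5 -120.   -14.4] [ 0.191 -0.641  0.786] [ 21.9 -83.2]
0.1 0.7 [-39.5  15.   71.7  34.8 -96.7 -13.4] [ 0.19  -0.638  1.022] [ 57. -82.]
0.3 0.3 [ -56.9   29.3   69.8   -0.  -130.5  -16.5] [ 0.192 -0.647  0.647] [0.  7.1]
0.3 0.375 [ -54.9   26.7   71.7    3.4 -130.2  -16.3] [ 0.187 -0.629  0.695] [  5.4 -83.3]
0.3 0.45 [ -52.4   23.7   71.7    7.6 -127.9  -15.8] [ 0.182 -0.613  0.741] [ 11.5 -83.8]
0.3 0.7 [ -42.2   16.    71.7   24.7 -116.1  -14.4] [ 0.174 -0.585  0.895] [ 34.7 -83.6]
0.5 0.3 [ -56.9   29.3   69.8   -0.  -130.5  -16.5] [ 0.192 -0.647  0.647] [0.  7.1]
0.5 0.375 [ -55.5   27.2   71.7    1.6 -132.2  -16.8] [ 0.185 -0.621  0.685] [  2.6 -83.2]
0.5 0.45 [ -53.8   24.5   71.7    3.7 -132.4  -17. ] [ 0.178 -0.597  0.719] [  5.5 -84.1]
0.5 0.7 [ -46.6   17.6   71.7   13.4 -130.6  -17. ] [ 0.16  -0.537  0.811] [ 16.2 -85.5]
1 0.3 [ -56.9   29.3   69.8   -0.  -130.5  
[... 337 characters left out ...]
  -130.5  -16.5] [ 0.192 -0.647  0.647] [0.  7.1]
2 0.375 [-5.60e+01  2.76e+01  7.17e+01  1.00e-01 -1.34e+02 -1.74e+01] [ 0.183 -0.615  0.677] [  0.2 -74.4]
2 0.45 [ -55.    25.3   71.7    0.2 -136.1  -18.3] [ 0.174 -0.584  0.702] [  0.4 -80. ]
2 0.7 [ -51.3   19.    71.7    0.9 -141.9  -21.5] [ 0.148 -0.497  0.76 ] [  1.  -85.7]
5 0.3 [ -56.9   29.3   69.8   -0.  -130.5  -16.5] [ 0.192 -0.647  0.647] [0.  7.1]
5 0.375 [ -56.    27.6   71.7   -0.  -134.1  -17.4] [ 0.183 -0.615  0.677] [  0. -37.]
5 0.45 [ -55.1   25.3   71.7    0.  -136.3  -18.4] [ 0.173 -0.583  0.701] [  0.1 -56.7]
5 0.7 [-5.160e+01  1.910e+01  7.170e+01  1.000e-01 -1.425e+02 -2.180e+01] [ 0.147 -0.495  0.758] [  0.2 -75.8]
```

```bash
python3 - <<'E'
from h import *
R=Ro.from_euler('xyz',D[3][2],degrees=True); q0,t,_=D[3]; p0,R0=fk(q0)
v=R0.apply(np.array([-162,-100,-58])/1000)
for w in(.7,.85,1,1.2):
  for L in (.0625,.125,.2):
    q,c=ik(p0+v*L/.2,R0,q0,w);p,R=fk(q);print(w,L,q.round(1),p.round(3),np.round(tilt(R),1))
E
```

```text
0.7 0.0625 [ -52.3   24.4   71.7    2.6 -134.4  -19.3] [ 0.191 -0.58   0.716] [  3.5 -84.7]
0.7 0.125 [ -51.1   25.4   71.7    3.5 -132.1  -19.8] [ 0.212 -0.596  0.709] [  5.  -83.1]
0.7 0.2 [ -49.9   26.5   71.7    4.6 -129.2  -20.4] [ 0.237 -0.615  0.702] [  6.9 -81.2]
0.85 0.0625 [ -52.4   24.4   71.7    2.3 -134.7  -19.4] [ 0.19  -0.579  0.715] [  3.  -84.9]
0.85 0.125 [ -51.3   25.5   71.7    3.  -132.7  -20. ] [ 0.211 -0.593  0.706] [  4.1 -83.5]
0.85 0.2 [ -50.2   26.7   71.7    3.7 -130.3  -20.7] [ 0.235 -0.61   0.697] [  5.4 -81.8]
1 0.0625 [ -52.5   24.5   71.7    2.1 -134.9  -19.4] [ 0.19  -0.578  0.714] [  2.8 -85.1]
1 0.125 [ -51.4   25.6   71.7    2.6 -133.1  -20.2] [ 0.211 -0.592  0.705] [  3.5 -83.9]
1 0.2 [ -50.4   26.8   71.7    3.2 -131.   -20.9] [ 0.234 -0.608  0.694] [  4.5 -82.3]
1.2 0.0625 [ -52.5   24.5   71.7    2.  -135.   -19.5] [ 0.19  -0.578  0.713] [  2.6 -85.2]
1.2 0.125 [ -51.5   25.6   71.7    2.3 -133.4  -20.3] [ 0.211 -0.591  0.703] [  3.1 -84.3]
1.2 0.2 [ -50.5   26.9   71.7    2.7 -131.6  -21. ] [ 0.233 -0.605  0.692] [  3.8 -82.9]
```

```bash
cat >> h.py <<'E'
def tv(R):
    y=R.as_matrix()[:,1]; return np.degrees(y[:2])  # approx tilt vector deg
def follow(q,P,R,step=.1):
    p0,_=fk(q); n=max(1,int(np.linalg.norm(P-p0)/step))
    for k in range(1,n+1): q,c=ik(p0+(P-p0)*k/n,R,q,.85)
    return q
E
python3 - <<'E'
from h import *
rng=np.random.default_rng(0)
q0=D[5][0];p0,R0=fk(q0);v0=tv(R0);print(v0)
out=[]
for i in range(250):
    P=np.array([rng.uniform(.25,.7),rng.uniform(-.6,.35),rng.uniform(.3,.7)])
    q=follow(q0,P,R0,.2)
    d=rng.normal(size=3);d/=np.linalg.norm(d)
    p1,R1=fk(q)
    if np.linalg.norm(p1-P)>.005: continue
    q2=follow(q,P+.3*d,R0,.15)
    p,R=fk(q2); out.append((tv(R)[1]-v0[1],tv(R)[0]-v0[0],P.round(2),d.round(2),p.round(2),q2.round(0)))
out.sort(key=lambda o:-o[0])
for o in out[:10]:print(round(o[0],1),round(o[1],1),*o[2:])
E
```

```text
[ 0.80574114 -6.4550164 ]
3.2 3.1 [ 0.28 -0.09  0.37] [-0.96  0.13 -0.25] [-0.11 -0.16  0.29] [-44. -49. -39.  -0. -95. -29.]
1.9 -0.6 [ 0.25 -0.25  0.33] [-0.32  0.09 -0.94] [ 0.18 -0.25  0.09] [-10. -11. -58.   7. -42. -68.]
1.1 4.2 [0.65 0.24 0.52] [0.59 0.51 0.63] [0.71 0.33 0.58] [  43.   38.   72.    9. -123. -111.]
1.0 0.1 [ 0.26 -0.06  0.61] [-0.9  -0.44  0.07] [-0.01 -0.23  0.64] [  -5.  -34.    6.    7. -129.  -64.]
0.8 2.0 [0.56 0.2  0.53] [0.41 0.81 0.42] [0.63 0.4  0.59] [  51.   37.   72.    7. -127. -120.]
0.7 -0.4 [ 0.38 -0.21  0.5 ] [-0.99  0.12  0.12] [ 0.09 -0.2   0.54] [  29.  -40.   -9.    6. -123.  -99.]
0.5 2.7 [0.65 0.22 0.51] [0.02 0.29 0.96] [0.59 0.26 0.69] [  46.   29.   72.    9. -134. -112.]
0.3 1.6 [0.43 0.22 0.6 ] [0.91 0.33 0.26] [0.65 0.3  0.62] [  43.   35.   72.    8. -129. -112.]
0.3 1.6 [0.47 0.33 0.61] [-0.28 -0.12  0.95] [0.35 0.26 0.8 ] [  66.   16.   72.    9. -150. -132.]
0.1 0.2 [0.42 0.29 0.44] [0.54 0.76 0.36] [0.58 0.51 0.54] [  58.   40.   72.    5. -126. -129.]
```

```bash
python3 - <<'E'
from h import *
q0=D[5][0];p0,R0=fk(q0)
out=[]
for P in([.25,.4,.6],[.2,.5,.6],[.1,.5,.6],[.1,.45,.68],[.25,.4,.7],[.3,.3,.7],[.35,.2,.7]):
    q=follow(q0,np.array([.45,0,.55]),R0,.15)
    q=follow(q,np.array(P),R0,.15);p1,R1=fk(q)
    for az in(70,90,110,130):
      for el in(0,30,60):
        d=np.array([np.cos(np.radians(az))*np.cos(np.radians(el)),np.sin(np.radians(az))*np.cos(np.radians(el)),np.sin(np.radians(el))])
        q2=follow(q,p1+.5*d,R0,.0625);p,R=fk(q2);out.append((np.hypot(*tv(R)),tv(R).round(1),P,az,el,p.round(2),q2.round(0)))
out.sort(key=lambda o:o[0])
for o in out[:12]:print(o)
E
```

```text
(np.float64(2.5441427237097334), array([ 2. , -1.5]), [0.1, 0.5, 0.6], 90, 0, array([0.09, 0.84, 0.47]), array([  98.,   44.,   72.,    2., -119., -170.]))
(np.float64(2.6049509114802336), array([ 2.6, -0.3]), [0.2, 0.5, 0.6], 110, 30, array([0.05, 0.71, 0.62]), array([ 103.,   33.,   72.,    3., -129., -174.]))
(np.float64(2.6313725401057395), array([ 1.9, -1.8]), [0.1, 0.5, 0.6], 110, 0, array([-0.01,  0.83,  0.48]), array([ 105.,   44.,   72.,    2., -120., -174.]))
(np.float64(2.669408223558966), array([ 2.2, -1.5]), [0.1, 0.45, 0.68], 90, 0, array([0.09, 0.79, 0.53]), array([  98.,   40.,   72.,    2., -124., -170.]))
(np.float64(2.6940954988625627), array([ 1.7, -2.1]), [0.2, 0.5, 0.6], 110, 0, array([0.03, 0.83, 0.48]), array([ 102.,   43.,   72.,    1., -121., -174.]))
(np.float64(2.8199997237507572), array([2.8, 0.1]), [0.1, 0.5, 0.6], 90, 30, array([0.08, 0.72, 0.61]), array([ 100.,   34.,   72.,    4., -128., -171.]))
(np.float64(2.8803676338883157), array([ 2.3, -1.7]), [0.1, 0.45, 0.68], 110, 0, array([-0.  ,  0.78,  0.54]), array([ 105.,   39.,   72.,    2., -125., -174.]))
(np.float64(2.9551363230095857), array([ 2.6, -1.4]), [0.2, 0.5, 0.6], 90, 0, array([0.17, 0.83, 0.47]), array([  93.,   45.,   72.,    3., -119., -165.]))
(np.float64(3.082701443481273), array([ 3. , -0.8]), [0.25, 0.4, 0.7], 110, 30, array([0.08, 0.62, 0.69]), array([ 102.,   27.,   72.,    4., -136., -172.]))
(np.float64(3.097180684690584), array([ 2.4, -1.9]), [0.25, 0.4, 0.6], 110, 30, array([0.09, 0.65, 0.66]), array([ 101.,   30.,   72.,    3., -134., -172.]))
(np.float64(3.1613194401733637), array([3.2, 0.2]), [0.1, 0.45, 0.68], 90, 30, array([0.09, 0.67, 0.66]), array([ 101.,   30.,   72.,    4., -132., -171.]))
(np.float64(3.180281947911313), array([3.2, 0.1]), [0.1, 0.5, 0.6], 110, 30, array([0.01, 0.71, 0.62]), array([ 106.,   33.,   72.,    4., -129., -174.]))
```

```bash
cat >> h.py <<'E'
def now():
    o=ctrl.get_obs(); return np.array(o['tool_pos']),Ro.from_euler('xyz',o['orientation'],degrees=True),o
def rel(P,R=None,p=None):
    if p is None: p,R,_=now()
    return (R.inv().apply(np.array(P)-p)*1000).round(1)
E
python3 - <<'E'
from h import *
print("red",plane("top",346,206,.12),plane("top",394,252,.12),tri((325+115/8,165+172/8),(345.5,205)))
print(rel([.4915,-.1985,.20]),rel([.4915,-.1985,.08]))
b=plane
# flats of the red bars base from side
print(plane("side",325+115/8,165+505/8,0))
E
```

```text
red [ 0.52240515 -0.09022422  0.12      ] [ 0.39961666 -0.21248617  0.12      ] (array([ 0.52150203, -0.0896109 ,  0.12186035]), np.float64(0.006528412956296477))
[ 384.6  448.1 -364.3] [ 398.1  567.3 -366.6]
[ 0.51648253 -0.08326166  0.        ]
```

```bash
python3 -m crank '[[[-0.1,385,448,-364,0],[-0.1,385,448,-364,0],[-0.1,385,448,-364,0],[-0.1,385,448,-364,0],[-0.1,385,448,-364,0],[-0.1,385,448,-364,0],[-0.1,385,448,-364,0],[-0.1,385,448,-364,0],[-0.1,385,448,-364,0],[-0.1,385,448,-364,0],[-0.1,385,448,-364,0],[-0.1,385,448,-364,0]]]'; python3 - <<'E'
from h import *
print(rel([.4915,-.1985,.08]))
for n in("side","top"): cv2.imwrite(f"pics/{n}1.png",ctrl.snapshot(n)[:,:,::-1])
a=cv2.imread("pics/side1.png")[130:270,290:490];b=cv2.imread("pics/top1.png")[150:290,320:520]
cv2.imwrite("pics/m1.png",cv2.resize(np.hstack([a,b]),None,fx=2,fy=2,interpolation=cv2.INTER_CUBIC))
E
```

```text
clock: 4.88
tool_pos: [0.4897, -0.1966, 0.1986]
orientation: [-88.8, 6.5, 106.7]
force: [0.5, -1.0, -0.7]
opening: 0.0483
[ 11.1 118.1  -3.7]
```

View pics/m1.png

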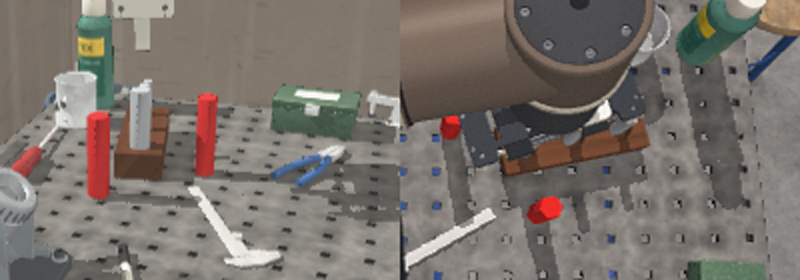

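The gripper hangs over the hex bar in both views: fingers at about (360,150) in the side view, directly above the bar top at (360,175).

```bash
python3 -m crank '[[[-0.1,8,60,-4,0],[-0.1,11,118,-4,0],[-0.1,11,118,-4,0]]]'; python3 - <<'E'
from h import *
for n in("side","top"): cv2.imwrite(f"pics/{n}2.png",ctrl.snapshot(n)[:,:,::-1])
a=cv2.imread("pics/side2.png")[130:270,290:490];b=cv2.imread("pics/top2.png")[150:290,320:520]
cv2.imwrite("pics/m2.png",cv2.resize(np.hstack([a,b]),None,fx=2,fy=2,interpolation=cv2.INTER_CUBIC))
print(now()[2]['force'],now()[0])
E
```

```text
clock: 5.35
tool_pos: [0.4894, -0.201, 0.0799]
orientation: [-88.5, 6.4, 106.6]
force: [0.2, -0.4, 1.8]
opening: 0.0479
[ 0.44149422 -0.22202132  0.73359148] [ 0.49361418 -0.20092821  0.08440749]
```

View pics/m2.png

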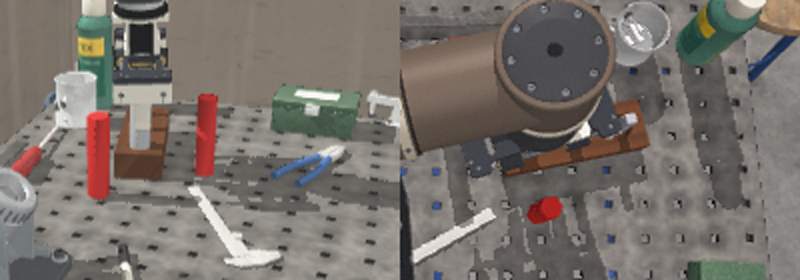

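The fingers straddle the bar (side crop (140,110)); both red bars stand. Close now.

```bash
python3 -m crank '[[[1,0,0,0,0],[1,0,0,0,0],[1,0,0,0,0],[1,0,0,0,0]]]'; python3 -m crank '[[[1,0,-25,0,0],[1,0,-60,0,0],[1,0,-110,0,0],[1,0,-150,0,0],[1,0,-150,0,0]]]'; python3 - <<'E'
from h import *
for n in("side","top"): cv2.imwrite(f"pics/{n}3.png",ctrl.snapshot(n)[:,:,::-1])
a=cv2.imread("pics/side3.png")[90:230,290:490];b=cv2.imread("pics/top3.png")[150:290,320:520]
cv2.imwrite("pics/m3.png",cv2.resize(np.hstack([a,b]),None,fx=2,fy=2,interpolation=cv2.INTER_CUBIC))
E
```

```text
clock: 5.95
tool_pos: [0.494, -0.1996, 0.0848]
orientation: [-89.2, 6.6, 106.6]
force: [-3.0, 7.8, 10.0]
opening: 0.0305
clock: 6.58
tool_pos: [0.492, -0.1827, 0.2354]
orientation: [-89.3, 6.6, 106.6]
force: [0.4, 0.1, -5.6]
opening: 0.0264
```

View pics/m3.png

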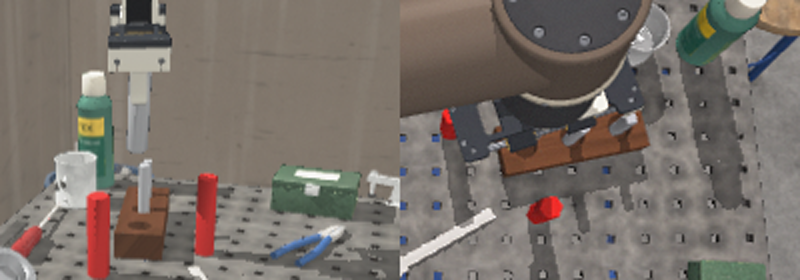

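The bar is held at 26.4 mm opening, which is a pair of flats. The rack keeps the round and square bars, and both red bars stand. Next I refine the fixture pose while planning the tilt.

```bash
cat >> h.py <<'E'
def fixpts(x,y,psi):
    R=Ro.from_euler('z',psi,degrees=True).as_matrix(); o=np.array([x,y,0])
    T=lambda P:np.atleast_2d(P)@R.T+o
    Rb=R@Ro.from_euler('y',-35,degrees=True).as_matrix()
    m=T([-.0258,0,.122])[0]
    return T,Rb,m
E
python3 - <<'E'
from h import *
top=np.array([(72,172),(370,172),(370,535),(72,535)])/7.4+[229.5,154.5]
model=[[.075,.06,.014],[.075,-.06,.014],[-.075,-.06,.014],[-.075,.06,.014]]
side_fr=np.array([230+320/4-.5,160+500/4-.5]) # front(-x),+y corner? top edge
side_r=np.array([230+383/4-.5,160+388/4-.5]); side_l=np.array([230+70/4-.5,160+452/4-.5])
mt=np.array([163/7.4+229.5,348/7.4+154.5]); ms=np.array([229.5+263/4,159.5+252/4])
bt=np.array([327/7.4+229.5,98/7.4+154.5]); bs=np.array([229.5+172/4,159.5+133/4])
def f(v):
    T,Rb,m=fixpts(*v[:3])
    q=v[3]; ball=T([.095*np.cos(.96-q),-.066,.085+.095*np.sin(.96-q)])[0]
    return np.concatenate([(proj("top",T(model))-top).ravel(),(proj("side",T([model[3],model[2],model[0]]))-[side_fr,side_r,side_l]).ravel(),
      (proj("top",m)-mt).ravel(),(proj("side",m)-ms).ravel(),(proj("top",ball)-bt).ravel(),(proj("side",ball)-bs).ravel()])
r=least_squares(f,[.559,.16,1,.05],loss='soft_l1');print(r.x,r.fun.round(1).reshape(-1,2).tolist())
T,Rb,m=fixpts(*r.x[:3]);print(m)
# overlay
for n,im,box,s in(("top","pics/top0.png",(230,155,300,235),7),("side","pics/side0.png",(240,175,330,300),4.5)):
    I=cv2.imread(im);x0,y0,x1,y1=box;I=cv2.resize(I[y0:y1,x0:x1],None,fx=s,fy=s,interpolation=cv2.INTER_CUBIC)
    def dr(P,c):
        p=((proj(n,P)-[x0,y0]+.5)*s).astype(np.int32);cv2.polylines(I,[p],True,c,1)
    th=np.linspace(0,2*np.pi,60)[:,None]
    for rad,dep in((.034,0),(.021,0),(.0163,-.0125)):
        dr(m+np.hstack([rad*np.cos(th),rad*np.sin(th),0*th+dep])@Rb.T,(0,0,255))
    dr(T(model),(0,255,0))
    q=r.x[3];dr(T([[.095*np.cos(.96-q),-.066,.085+.095*np.sin(.96-q)],[0,-.066,.085]]),(255,0,0))
    cv2.imwrite(f"pics/ov_{n}.png",I)
a=cv2.imread("pics/ov_top.png");b=cv2.imread("pics/ov_side.png");h=560
b=b[:h];a=a[:h]
H=max(a.shape[0],b.shape[0]);pad=lambda i:cv2.copyMakeBorder(i,0,H-i.shape[0],0,0,0)
o=np.hstack([pad(a),pad(b)]);print(o.shape);o=cv2.resize(o,None,fx=.86,fy=.86) if o.shape[1]>800 else o;cv2.imwrite("pics/ov.png",o)
E
```

```text
[0.55950463 0.16258162 1.60624651 0.06474242] [[-0.4, 0.4], [-0.8, -0.9], [-0.4, -0.7], [-1.2, 0.7], [-0.6, -1.5], [1.7, -0.3], [-0.9, -0.9], [-0.1, 0.8], [0.9, -0.2], [0.5, -1.1], [0.4, -0.3]]
[0.53371477 0.16185843 0.122     ]
(560, 895, 3)
```

View pics/ov.png

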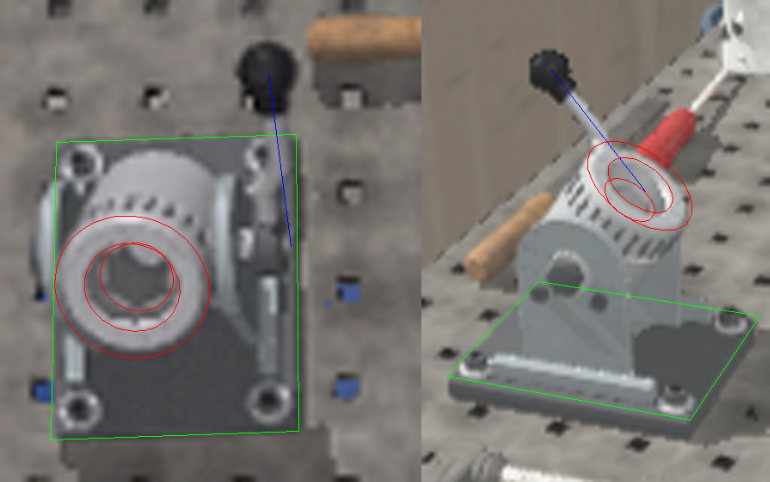

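```bash
cat >> h.py <<'E'
def push(q,R,d,n,step=.0625):
    p0,_=fk(q)
    for k in range(1,n+1): q,c=ik(p0+d*step*k,R,q,.85)
    return q
def dirv(az,el):
    az,el=np.radians([az,el]);return np.array([np.cos(az)*np.cos(el),np.sin(az)*np.cos(el),np.sin(el)])
E
python3 - <<'E'
from h import *
p0,R0,o=now();q0=o['joint_pos'];print(fk(q0)[0]-p0,q0.round(1))
tgt=np.array([32.86,.69])
res=[]
for P in([.5,.1,.6],[.55,0,.6],[.55,.2,.5],[.6,.1,.45]):
    q=follow(q0,np.array(P),R0,.1);p1,R1=fk(q)
    for az in(-10,10,30,50,70):
        for el in(0,35,60):
            q2=push(q,R0,dirv(az,el),10); p,R=fk(q2); res.append((np.linalg.norm(tv(R)-tgt),tv(R).round(1),P,az,el,p.round(2),q2.round(0)))
res.sort(key=lambda r:r[0])
for r in res[:10]:print(r)
E
```

```text
[-9.66225808e-06 -2.16250968e-05  2.68029051e-04] [  6.1   4.2 -23.3   7.4 -62.6 -83. ]
(np.float64(23.065859239031106), array([10.3, -4.2]), [0.55, 0.2, 0.5], 30, 35, array([0.75, 0.33, 0.58]), array([  42.,   38.,   72.,   11., -118., -109.]))
(np.float64(23.22420694508836), array([10.7, -6.1]), [0.55, 0, 0.6], 30, 35, array([0.74, 0.18, 0.65]), array([  33.,   34.,   72.,   13., -122.,  -99.]))
(np.float64(23.250121972991522), array([10.5, -5.7]), [0.55, 0.2, 0.5], 10, 35, array([0.79, 0.2 , 0.59]), array([  33.,   38.,   72.,   12., -117., -100.]))
(np.float64(23.27332485764626), array([11.2, -7.7]), [0.55, 0, 0.6], 10, 35, array([0.78, 0.05, 0.64]), array([  24.,   35.,   72.,   13., -119.,  -89.]))
(np.float64(23.342400231781227), array([10.3, -5.2]), [0.5, 0.1, 0.6], 30, 35, array([0.7 , 0.25, 0.65]), array([  40.,   33.,   72.,   13., -123., -105.]))
(np.float64(23.500012004759636), array([10.6, -6.8]), [0.5, 0.1, 0.6], 10, 35, array([0.75, 0.13, 0.65]), array([  30.,   34.,   72.,   13., -121.,  -95.]))
(np.float64(23.623743532233007), array([10. , -5.1]), [0.6, 0.1, 0.45], 30, 35, array([0.8 , 0.26, 0.56]), array([  36.,   40.,   72.,   11., -116., -103.]))
(np.float64(23.633087901194585), array([10.4, -6.5]), [0.6, 0.1, 0.45], 10, 35, array([0.84, 0.13, 0.56]), array([  26.,   41.,   72.,   12., -114.,  -94.]))
(np.float64(23.86349912818812), array([ 9.3, -3. ]), [0.55, 0.2, 0.5], 50, 35, array([0.67, 0.43, 0.59]), array([  51.,   38.,   72.,   11., -120., -119.]))
(np.float64(24.120762143349996), array([ 9.2, -3.9]), [0.5, 0.1, 0.6], 50, 35, array([0.62, 0.36, 0.66]), array([  50.,   32.,   72.,   12., -126., -116.]))
```

```bash
python3 - <<'E'
from h import *
p0,R0,o=now();q0=o['joint_pos']
tgt=np.array([32.86,.69])
res=[]
for az in(20,35,50,60,70,80):
    for el in(30,40,50,60):
        d=dirv(az,el);q2=push(q0,R0,d,12);p,R=fk(q2);q3=push(q2,R,dirv(30,35),12);p3,R3=fk(q3)
        res.append((np.linalg.norm(tv(R3)-tgt),tv(R).round(1),tv(R3).round(1),az,el,(R0.inv().apply(d)*750).round(0),p.round(2),p3.round(2)))
res.sort(key=lambda r:r[0])
for r in res[:8]:print(r)
E
```

```text
(np.float64(10.010119376878995), array([ 6.1, -6.3]), array([23.6, -3. ]), 35, 30, array([ 161., -407., -609.]), array([0.87, 0.15, 0.48]), array([0.94, 0.29, 0.53]))
(np.float64(10.372732614782816), array([ 7.2, -7.2]), array([24.5, -5.4]), 20, 30, array([  -4., -389., -641.]), array([0.91, 0.02, 0.47]), array([0.98, 0.2 , 0.52]))
(np.float64(10.51635527008184), array([ 6.2, -6.7]), array([23.4, -3.9]), 35, 40, array([ 126., -509., -536.]), array([0.81, 0.12, 0.56]), array([0.9 , 0.26, 0.58]))
(np.float64(11.027486181767964), array([ 7.1, -7.5]), array([24.2, -6.1]), 20, 40, array([ -21., -493., -565.]), array([0.84, 0.  , 0.55]), array([0.93, 0.19, 0.57]))
(np.float64(11.074113209534705), array([ 4.6, -5.9]), array([21.9, -1.1]), 50, 30, array([ 313., -423., -535.]), array([0.8 , 0.27, 0.51]), array([0.89, 0.36, 0.54]))
(np.float64(11.231847215700082), array([ 4.9, -6.1]), array([22. , -2.1]), 50, 40, array([ 260., -523., -470.]), array([0.74, 0.22, 0.59]), array([0.85, 0.33, 0.59]))
(np.float64(11.573690212157677), array([ 6. , -7.1]), array([22.8, -5. ]), 35, 50, array([  86., -596., -447.]), array([0.74, 0.07, 0.64]), array([0.86, 0.23, 0.63]))
(np.float64(11.962975210834674), array([ 5. , -6.5]), array([21.6, -3.4]), 50, 50, array([ 199., -608., -391.]), array([0.68, 0.15, 0.66]), array([0.82, 0.29, 0.63]))
```

```bash
python3 -m crank '[[[1,200,-608,-391,0],[1,200,-608,-391,0],[1,200,-608,-391,0],[1,200,-608,-391,0],[1,200,-608,-391,0],[1,200,-608,-391,0],[1,200,-608,-391,0],[1,200,-608,-391,0],[1,200,-608,-391,0],[1,200,-608,-391,0],[1,200,-608,-391,0],[1,200,-608,-391,0]]]'; cat > plan.py <<'E'
from h import *
p0,R0,o=now();q0=o['joint_pos']; print(q0.round(2),"tv",tv(R0).round(2))
tgt=np.array([32.86,.69])
res=[]
import sys
for n in map(int,sys.argv[1:]):
  for az in range(-80,100,15):
    for el in(0,20,35,50):
        d=dirv(az,el);q2=push(q0,R0,d,n);p,R=fk(q2)
        res.append((np.linalg.norm(tv(R)-tgt).round(2),tv(R).round(1),n,az,el,(R0.inv().apply(d)*62.5*n).round(0),p.round(2)))
res.sort(key=lambda r:r[0])
for r in res[:8]:print(*r)
E
python3 plan.py 12
```

```text
clock: 8.18
tool_pos: [0.6868, 0.1326, 0.6513]
orientation: [-91.5, 7.4, 106.6]
force: [-0.8, -0.2, -5.0]
opening: 0.0269
[  30.86   32.34   71.69    9.73 -129.27  -97.99] tv [ 3.56 -6.61]
13.43 [20.4 -4.4] 12 25 35 [  34. -422. -619.] [0.83 0.24 0.63]
13.77 [19.5 -2.7] 12 40 35 [ 187. -443. -576.] [0.78 0.33 0.63]
13.87 [19.7 -3.8] 12 25 20 [  69. -249. -704.] [0.9  0.27 0.53]
14.06 [20.7 -6.4] 12 10 35 [-125. -401. -621.] [0.86 0.14 0.63]
14.06 [20.2 -5.3] 12 25 50 [  -4. -566. -492.] [0.74 0.2  0.71]
14.16 [19.4 -3.9] 12 40 50 [ 116. -582. -458.] [0.7  0.27 0.71]
14.38 [20.1 -5.9] 12 10 20 [-113. -225. -706.] [0.94 0.16 0.54]
14.44 [18.7 -2.1] 12 40 20 [ 245. -273. -654.] [0.84 0.38 0.54]
```

```bash
python3 -m crank '[[[1,116,-582,-458,0],[1,116,-582,-458,0],[1,116,-582,-458,0],[1,116,-582,-458,0],[1,116,-582,-458,0],[1,116,-582,-458,0],[1,116,-582,-458,0],[1,116,-582,-458,0],[1,116,-582,-458,0],[1,116,-582,-458,0],[1,116,-582,-458,0],[1,116,-582,-458,0]]]'; python3 plan.py 8 10 12
```

```text
clock: 9.68
tool_pos: [0.6598, 0.2284, 0.6615]
orientation: [-93.9, 7.9, 106.6]
force: [-0.0, 0.7, -5.7]
opening: 0.0268
[  39.72   31.89   71.65   11.31 -128.7  -105.69] tv [ 5.99 -6.43]
10.75 [22.7 -2.9] 12 25 35 [  30. -396. -636.] [0.82 0.3  0.64]
11.08 [21.9 -1.1] 12 40 35 [ 183. -420. -594.] [0.76 0.39 0.64]
11.19 [22.6 -3.7] 12 25 50 [  -9. -545. -515.] [0.73 0.26 0.71]
11.29 [22.  -2.2] 12 40 50 [ 111. -564. -482.] [0.69 0.33 0.72]
11.34 [22.  -2.5] 12 25 20 [  67. -220. -714.] [0.89 0.34 0.54]
11.42 [22.9 -4.9] 12 10 35 [-129. -374. -637.] [0.85 0.21 0.64]
11.85 [22.7 -5.4] 12 10 50 [-134. -527. -516.] [0.76 0.19 0.72]
11.87 [21.1 -0.6] 12 40 20 [ 242. -248. -665.] [0.83 0.45 0.55]
```

```bash
cat > plan2.py <<'E'
from h import *
p0,R0,o=now();q0=o['joint_pos']; print("tv",tv(R0).round(2),p0.round(3))
tgt=np.array([32.86,.69]); dd=tgt-tv(R0); dd/=np.linalg.norm(dd); print("want az",np.degrees(np.arctan2(dd[1],dd[0])).round(0))
res=[]
for az in range(-60,120,10):
    for el in(-20,0,15,30,45,60):
        d=dirv(az,el);q2,_=ik(p0+.125*d,R0,q0,.85);p,R=fk(q2);dv=tv(R)-tv(R0)
        res.append((round(dv@dd,2),dv.round(2),az,el,(R0.inv().apply(d)*125).round(0),(p-p0).round(3)))
res.sort(key=lambda r:-r[0])
for r in res[:6]:print(*r)
E
python3 plan2.py
```

```text
tv [ 5.99 -6.43] [0.66  0.228 0.661]
want az 15.0
2.48 [2.49 0.29] 20 45 [ -7. -82. -94.] [0.018 0.002 0.002]
2.48 [2.48 0.33] 30 45 [  8. -84. -92.] [0.012 0.015 0.002]
2.45 [2.47 0.24] 10 45 [-22. -80. -93.] [ 0.022 -0.011  0.003]
2.44 [2.43 0.36] 40 45 [ 23. -87. -87.] [0.005 0.027 0.003]
2.41 [2.43 0.25] 20 60 [ -11. -103.  -70.] [-0.004 -0.006  0.02 ]
2.41 [2.42 0.28] 30 60 [  -1. -105.  -68.] [-0.008  0.003  0.02 ]
```

```bash
python3 -m crank '[[[1,8,-84,-92,0]]]' >/dev/null; python3 plan2.py|head -1;python3 -m crank '[[[1,8,-84,-92,0]]]'>/dev/null; python3 plan2.py|head -1; python3 -m crank '[[[1,8,-84,-92,0],[1,8,-84,-92,0]]]' >/dev/null; python3 plan2.py;  python3 -m crank '[[[1,8,-84,-92,0]]]'|head -1;python3 plan2.py|head -1
```

```text
tv [ 8.27 -6.16] [0.67  0.237 0.666]
tv [10.54 -5.86] [0.678 0.246 0.671]
tv [13.19 -5.42] [0.685 0.258 0.68 ]
want az 17.0
2.6 [2.59 0.43] 20 45 [  -9.  -69. -104.] [0.021 0.001 0.003]
2.6 [2.58 0.47] 30 45 [   6.  -72. -102.] [0.015 0.014 0.003]
2.57 [2.54 0.51] 40 45 [ 21. -75. -98.] [0.008 0.026 0.004]
2.56 [2.56 0.38] 10 45 [ -24.  -67. -103.] [ 0.025 -0.012  0.004]
2.55 [2.54 0.4 ] 20 60 [-13. -93. -82.] [-0.001 -0.007  0.021]
2.55 [2.54 0.43] 30 60 [ -3. -95. -81.] [-0.005  0.002  0.021]
clock: 10.3
tv [15.35 -5.1 ] [0.69  0.267 0.689]
```

```bash
python3 -m crank '[[[1,36,-72,-96,0]]]'|head -1;python3 -m crank '[[[1,36,-72,-96,0]]]'|head -1;python3 plan2.py|head -1; python3 - <<'E'
from h import *
p0,R0,o=now();q0=o['joint_pos'];print(q0.round(1))
for az in(60,80,100,120,140,160):
    for el in(0,30,50):
        d=dirv(az,el);q2,_=ik(p0+.125*d,R0,q0,.85);p,R=fk(q2);dv=tv(R)-tv(R0)
        print(az,el,dv.round(2),(R0.inv().apply(d)*125).round(0),(p-p0).round(3))
E
```

```text
clock: 10.42
clock: 10.55
tv [19.73 -4.1 ] [0.697 0.31  0.701]
[  46.6   32.    71.6   19.7 -117.1 -107.8]
60 0 [1.47 0.52] [ 85.  14. -90.] [ 0.029  0.085 -0.046]
60 30 [2.22 0.73] [ 63. -47. -97.] [ 0.005  0.06  -0.01 ]
60 50 [2.42 0.72] [ 38. -81. -87.] [-0.013  0.035  0.014]
80 0 [1.11 0.43] [110.  -1. -59.] [-0.003  0.104 -0.036]
80 30 [1.91 0.68] [ 85. -60. -70.] [-0.023  0.076 -0.002]
80 50 [2.19 0.69] [ 54. -90. -67.] [-0.033  0.047  0.02 ]
100 0 [0.64 0.26] [122. -16. -20.] [-0.036  0.111 -0.022]
100 30 [1.5  0.56] [ 95. -73. -36.] [-0.051  0.081  0.01 ]
100 50 [1.89 0.61] [  62. -100.  -42.] [-0.054  0.05   0.029]
120 0 [0.13 0.05] [120. -29.  22.] [-0.065  0.106 -0.005]
120 30 [1.06 0.39] [ 93. -84.  -0.] [-0.076  0.076  0.024]
120 50 [1.56 0.5 ] [  60. -108.  -15.] [-0.072  0.046  0.039]
140 0 [0. 0.] [102. -39.  60.] [-0.096  0.08  -0.   ]
140 30 [0.62 0.22] [ 78. -92.  33.] [-0.096  0.059  0.039]
140 50 [1.23 0.38] [  49. -115.   10.] [-0.087  0.033  0.05 ]
160 0 [0. 0.] [ 73. -44.  92.] [-0.117  0.043 -0.   ]
160 30 [0.24 0.08] [ 52. -96.  60.] [-0.107  0.033  0.053]
160 50 [0.95 0.27] [  30. -118.   30.] [-0.095  0.014  0.059]
```

```bash
python3 -m crank '[[[1,85,-60,-70,0]]]'|head -1;python3 -m crank '[[[1,85,-60,-70,0]]]'|head -1;python3 -m crank '[[[1,85,-60,-70,0]]]'|head -1; cat > plan3.py <<'E'
from h import *
p0,R0,o=now();q0=o['joint_pos'];print(q0.round(1),"tv",tv(R0).round(2),p0.round(3))
for az in(-80,-60,-40,-20,0,20,40,60,80,100):
    for el in(10,40):
        d=dirv(az,el);q2,_=ik(p0+.125*d,R0,q0,.85);p,R=fk(q2);dv=tv(R)-tv(R0)
        print(az,el,dv.round(2),(R0.inv().apply(d)*125).round(0),(p-p0).round(3))
E
python3 plan3.py
```

```text
clock: 10.68
clock: 10.8
clock: 10.92
[  56.5   33.6   71.6   24.5 -113.3 -115.3] tv [24.67 -2.32] [0.666 0.429 0.708]
-80 10 [0. 0.] [-124.   -5.   12.] [ 0.021 -0.121  0.022]
-80 40 [0.77 0.22] [-108.  -61.  -16.] [ 0.001 -0.105  0.053]
-60 10 [0.21 0.06] [-122.   11.  -27.] [ 0.057 -0.109  0.015]
-60 40 [1.16 0.33] [-106.  -48.  -46.] [ 0.023 -0.098  0.04 ]
-40 10 [0.75 0.22] [-105.   24.  -64.] [ 0.077 -0.089 -0.003]
-40 40 [1.56 0.48] [-92. -38. -75.] [ 0.04  -0.083  0.027]
-20 10 [1.24 0.41] [-76.  32. -94.] [ 0.087 -0.06  -0.018]
-20 40 [1.92 0.65] [-70. -32. -99.] [ 0.048 -0.061  0.016]
0 10 [1.62 0.61] [ -38.   33. -114.] [ 0.086 -0.025 -0.029]
0 40 [2.2  0.82] [ -40.  -31. -114.] [ 0.048 -0.034  0.007]
20 10 [1.85 0.79] [   4.   29. -122.] [ 0.074  0.01  -0.037]
20 40 [2.37 0.98] [  -8.  -35. -120.] [ 0.039 -0.007  0.001]
40 10 [1.9  0.91] [  45.   18. -115.] [ 0.052  0.043 -0.039]
40 40 [2.4  1.09] [  24.  -43. -115.] [ 0.022  0.018 -0.001]
60 10 [1.78 0.94] [ 80.   3. -96.] [ 0.023  0.07  -0.037]
60 40 [2.3  1.13] [  51.  -55. -100.] [0.    0.038 0.001]
80 10 [1.51 0.86] [105. -15. -66.] [-0.01   0.088 -0.03 ]
80 40 [2.09 1.09] [ 71. -69. -77.] [-0.025  0.052  0.006]
100 10 [1.13 0.67] [117. -34. -30.] [-0.044  0.095 -0.018]
100 40 [1.78 0.96] [ 80. -83. -48.] [-0.051  0.057  0.015]
```

```bash
python3 -m crank '[[[1,-8,-35,-120,0]]]'|head -1;python3 -m crank '[[[1,-8,-35,-120,0]]]'|head -1;python3 -m crank '[[[1,-8,-35,-120,0]]]'|head -1;  python3 plan3.py
```

```text
clock: 11.05
clock: 11.18
clock: 11.3
[  53.4   34.2   71.6   26.3 -104.9 -112.3] tv [30.72  0.21] [0.73  0.424 0.727]
-80 10 [0. 0.] [-124.   -7.   12.] [ 0.021 -0.121  0.022]
-80 40 [0.81 0.23] [-108.  -59.  -23.] [-0.001 -0.104  0.052]
-60 10 [0.29 0.08] [-122.   14.  -25.] [ 0.055 -0.11   0.012]
-60 40 [1.19 0.34] [-106.  -42.  -52.] [ 0.021 -0.097  0.039]
-40 10 [0.81 0.23] [-105.   32.  -60.] [ 0.075 -0.089 -0.005]
-40 40 [1.57 0.48] [-92. -29. -79.] [ 0.038 -0.082  0.027]
-20 10 [1.27 0.42] [-76.  44. -89.] [ 0.085 -0.059 -0.019]
-20 40 [1.91 0.65] [ -70.  -20. -102.] [ 0.046 -0.059  0.016]
0 10 [1.62 0.61] [ -38.   48. -109.] [ 0.084 -0.024 -0.03 ]
0 40 [2.17 0.81] [ -40.  -16. -117.] [ 0.046 -0.032  0.007]
20 10 [1.81 0.78] [   4.   44. -117.] [ 0.072  0.012 -0.036]
20 40 [2.31 0.96] [  -8.  -19. -123.] [ 0.037 -0.004  0.002]
40 10 [1.84 0.89] [  45.   33. -112.] [ 0.051  0.045 -0.038]
40 40 [2.33 1.06] [  24.  -28. -119.] [0.021 0.021 0.001]
60 10 [1.71 0.91] [ 80.  15. -95.] [ 0.022  0.073 -0.035]
60 40 [2.22 1.1 ] [  51.  -42. -106.] [-0.001  0.042  0.003]
80 10 [1.43 0.82] [105.  -6. -68.] [-0.01   0.091 -0.027]
80 40 [2.   1.05] [ 71. -59. -85.] [-0.026  0.055  0.009]
100 10 [1.05 0.62] [117. -29. -34.] [-0.044  0.098 -0.015]
100 40 [1.7  0.92] [ 80. -76. -58.] [-0.052  0.06   0.018]
```

```bash
python3 -m crank '[[[1,-62,-18,-90,0]]]'|head -1; python3 -m crank '[[[1,0,0,0,0]]]'; python3 - <<'E'
from h import *
p,R,o=now();print(tv(R),R.as_matrix().round(3),o['opening'])
T,Rb,m=fixpts(.5600,.1622,1.2)
m=np.array([.5345,.1619,.122]);a=Rb[:,2]
# want foot 15mm above mouth on axis; TCP 77 mm above foot along axis
for hgt in(.10,.015):print(hgt,rel(m+a*(hgt+.077)),m+a*(hgt+.077))
E
```

```text
clock: 11.42
clock: 11.55
tool_pos: [0.7573, 0.3915, 0.7413]
orientation: [-123.1, 9.9, 106.1]
force: [-1.1, -0.3, -4.6]
opening: 0.0269
[32.37033182  0.7490069 ] [[-0.273  0.565 -0.779]
 [ 0.946  0.013 -0.323]
 [-0.172 -0.825 -0.538]] 0.026881061341903545
0.1 [-48.9 205.  582.5] [0.43299924 0.15977386 0.26698991]
0.015 [-49.3 290.  581.7] [0.48174254 0.16079489 0.19736199]
```

```bash
python3 - <<'E'
from h import *
p,R,o=now();q=o['joint_pos']
T,Rb,m=fixpts(.5600,.1622,1.2);m=np.array([.5345,.1619,.122]);a=Rb[:,2]
for hgt in(.10,.015,-.02,-.05):
    q=follow(q,m+a*(hgt+.077),R,.06);P,RR=fk(q);print(hgt,q.round(1),(P-m-a*(hgt+.077)).round(4),tv(RR).round(2))
    for t in(-.55,.55):
        q2,c=ik(m+a*(hgt+.077),R*Ro.from_euler('y',t),q,.85);print("  turn",t,q2.round(0),round(c,6))
E
```

```text
0.1 [  64.9  -20.8  -58.3   44.9  -45.5 -166.3] [0.0026 0.002  0.0072] [32.14  0.68]
  turn -0.55 [  65.  -21.  -58.   45.  -45. -135.] 4e-05
  turn 0.55 [  50.  -20.  -51.   35.  -41. -174.] 0.004333
0.015 [  49.2  -10.2  -58.3   54.2  -30.1 -165.4] [0.0169 0.0105 0.0357] [31.09  0.39]
  turn -0.55 [  49.  -10.  -58.   54.  -30. -134.] 0.00111
  turn 0.55 [  42.  -13.  -54.   39.  -29. -174.] 0.005414
-0.02 [  43.    -5.9  -58.3   60.8  -24.5 -167.8] [0.0235 0.0142 0.045 ] [30.7   0.24]
  turn -0.55 [  43.   -6.  -58.   61.  -25. -136.] 0.00186
  turn 0.55 [  39.   -9.  -54.   41.  -24. -174.] 0.006439
-0.05 [  36.9   -2.   -58.3   69.9  -19.8 -172.3] [0.0306 0.0186 0.0507] [30.43  0.05]
  turn -0.55 [  37.   -2.  -58.   70.  -20. -141.] 0.002576
  turn 0.55 [  36.   -6.  -54.   43.  -21. -174.] 0.007613
```

```bash
python3 - <<'E'
from h import *
p,R,o=now()
T,Rb,m=fixpts(.5600,.1622,1.2);m=np.array([.5345,.1619,.122]);a=Rb[:,2]
rng=np.random.default_rng(1)
for hgt in(.10,.015,-.05):
    S=[];c0=[]
    for i in range(150):
        q,c=ik(m+a*(hgt+.077),R*Ro.from_euler('y',rng.uniform(-1.5,1.5)),rng.uniform(LO,HI),.85)
        c0.append(c)
        if c<1e-7: S.append(q.round(0))
    S=np.unique(np.array(S),axis=0) if S else S
    print(hgt,len(S),min(c0));print(S[::max(1,len(S)//12)])
E
```

```text
0.1 12 5.441649576248024e-29
[[ 171.  -77.  -50.   12. -150.   61.]
 [ 171.  -77.  -50.   12. -150.   80.]
 [ 171.  -77.  -50.   12. -150.   89.]
 [ 171.  -77.  -50.   12. -150.  101.]
 [ 171.  -77.  -50.   12. -150.  109.]
 [ 171.  -77.  -50.   12. -150.  117.]
 [ 171.  -77.  -50.   12. -150.  125.]
 [ 171.  -77.  -50.   12. -150.  131.]
 [ 171.  -77.  -50.   12. -150.  146.]
 [ 171.  -77.  -50.   12. -150.  149.]
 [ 171.  -77.  -50.   12. -150.  150.]
 [ 171.  -77.  -50.   12. -150.  164.]]
0.015 0 0.000840662124178177
[]
-0.05 0 0.001446665669607532
[]
```

```bash
python3 - <<'E'
from h import *
T,Rb,m=fixpts(.5600,.1622,1.2);m=np.array([.5345,.1619,.122])
I=cv2.imread("pics/top0.png");x0,y0,x1,y1=238,188,266,214;s=14
A=I[y0:y1,x0:x1].astype(np.float32);A=np.clip((A-40)*255/190,0,255).astype(np.uint8)
B=cv2.resize(A,None,fx=s,fy=s,interpolation=cv2.INTER_NEAREST);B2=cv2.resize(A,None,fx=s,fy=s,interpolation=cv2.INTER_CUBIC)
th=np.linspace(0,2*np.pi,90)[:,None]
for J in (B,):
    pass
def dr(J,P,c):
    cv2.polylines(J,[np.round((proj("top",P)-[x0,y0]+.5)*s).astype(np.int32)],True,c,1)
for rad,dep,c in((.034,0,(0,0,255)),(.021,0,(0,0,255)),(.0163,-.0125,(0,255,255))):
    dr(B2,m+np.hstack([rad*np.cos(th),rad*np.sin(th),0*th+dep])@Rb.T,c)
cv2.imwrite("pics/hole.png",np.hstack([B,B2]));print(B.shape)
I=cv2.imread("pics/side0.png");x0,y0,x1,y1=276,208,312,244
A=I[y0:y1,x0:x1].astype(np.float32);A=np.clip((A-40)*255/200,0,255).astype(np.uint8)
cv2.imwrite("pics/holes.png",cv2.resize(A,None,fx=14,fy=14,interpolation=cv2.INTER_NEAREST))
E
```

```text
(364, 392, 3)
```

View pics/hole.png

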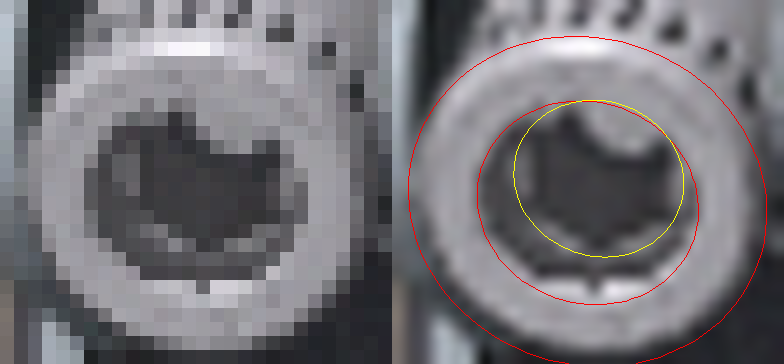

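View pics/holes.png

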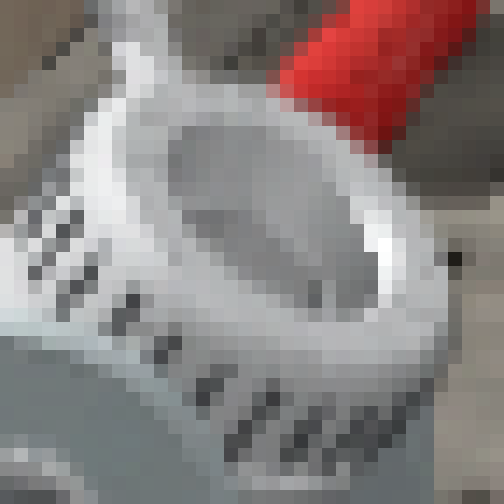

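```bash
python3 - <<'E'
from h import *
p,R,o=now();q0=o['joint_pos']
T,Rb,m=fixpts(.5600,.1622,1.2);m=np.array([.536,.1615,.122]);a=Rb[:,2]
def Rt(tx,ty,jaz): # tool y from tilt vector deg, jaw x azimuth
    y=np.array([np.sin(np.radians(tx)),np.sin(np.radians(ty)),0]);y[2]=-np.sqrt(1-y@y)
    x=np.array([np.cos(np.radians(jaz)),np.sin(np.radians(jaz)),0]);x-=y*(x@y);x/=np.linalg.norm(x)
    return Ro.from_matrix(np.stack([x,y,np.cross(x,y)],1))
for ty in(-15,0,15):
  for tx in(0,5,10,15,20,25,30):
    r=[]
    for hgt in(.10,.015,-.02,-.05):
        best=9
        for s in(q0,[0,0,-50,0,-40,-80],[30,-10,-50,20,-50,-110]):
            q,c=ik(m+a*(hgt+.077),Rt(tx,ty,100),np.array(s,float),.85);best=min(best,c)
            if best==c: qb=q
        r.append(best<1e-7)
    print(ty,tx,r,qb.round(0))
E
```

```text
-15 0 [np.True_, np.True_, np.True_, np.True_] [  45.   16.  -24.   12.  -61. -132.]
-15 5 [np.True_, np.True_, np.True_, np.True_] [  47.   14.  -29.   17.  -56. -138.]
-15 10 [np.True_, np.True_, np.True_, np.True_] [  49.   11.  -35.   23.  -51. -146.]
-15 15 [np.True_, np.True_, np.True_, np.True_] [  51.    9.  -41.   30.  -46. -156.]
-15 20 [np.True_, np.True_, np.True_, np.True_] [  52.    8.  -48.   40.  -42. -167.]
-15 25 [np.True_, np.True_, np.False_, np.False_] [  51.    5.  -51.   48.  -40. -174.]
-15 30 [np.False_, np.False_, np.False_, np.False_] [  49.    2.  -51.   50.  -41. -174.]
0 0 [np.True_, np.True_, np.True_, np.True_] [  38.   12.  -22.    0.  -55. -118.]
0 5 [np.True_, np.True_, np.True_, np.True_] [  40.   10.  -28.    4.  -49. -123.]
0 10 [np.True_, np.True_, np.True_, np.True_] [  43.    7.  -34.   10.  -42. -130.]
0 15 [np.True_, np.True_, np.True_, np.True_] [  45.    4.  -41.   19.  -35. -139.]
0 20 [np.True_, np.True_, np.True_, np.True_] [  45.    2.  -49.   32.  -28. -152.]
0 25 [np.True_, np.True_, np.True_, np.True_] [  41.    0.  -58.   54.  -20. -171.]
0 30 [np.True_, np.False_, np.False_, np.False_] [  39.   -2.  -58.   59.  -21. -174.]
15 0 [np.True_, np.True_, np.True_, np.True_] [ 27.  11. -19. -16. -54. -98.]
15 5 [np.True_, np.True_, np.True_, np.True_] [  30.    8.  -24.  -14.  -47. -100.]
15 10 [np.True_, np.True_, np.True_, np.True_] [  32.    6.  -29.  -12.  -39. -103.]
15 15 [np.True_, np.True_, np.True_, np.True_] [  35.    3.  -35.   -7.  -31. -108.]
15 20 [np.True_, np.True_, np.True_, np.True_] [  38.    1.  -43.    1.  -21. -117.]
15 25 [np.True_, np.True_, np.True_, np.True_] [  37.   -1.  -57.   29.   -6. -143.]
15 30 [np.True_, np.False_, np.False_, np.False_] [  33.   -4.  -58.   36.   -3. -145.]
```

```bash
python3 - <<'E'
from h import *
p,R,o=now();q=o['joint_pos']
P=np.array([.47,.16,.34]);print(rel(P))
p0=p
for k in range(1,13): q,c=ik(p0+(P-p0)*min(1,k/10),R*Ro.from_euler('y',-.187*k),q,.85); 
print(q.round(1),fk(q)[0].round(3),tv(fk(q)[1]).round(2))
RR=fk(q)[1]; RR=RR*Ro.from_euler('y',-2.88+.187*12)
q,c=ik(P,RR,q,.85);q,c=ik(P,RR,q,.85);print(q.round(1),c)
for d in ([-1,0,0],[-.7,0,-.7],[-.8,-.6,0],[-.6,.0,.8],[0,0,-1],[-.7,.7,0]):
    qq=q.copy();
    for k in range(4):
        pp,rr=fk(qq);qq,_=ik(pp+.11*np.array(d),rr,qq,.85)
    print(d,qq.round(0),fk(qq)[0].round(3),tv(fk(qq)[1]).round(1))
E
```

```text
[-71.4 165.7 514.4]
[ 60.7 -20.  -48.4  39.6 -49.8 -26.1] [0.47 0.16 0.34] [32.37  0.75]
[ 60.7 -20.  -48.4  39.6 -49.8  10.3] 3.826210299617682e-18
[-1, 0, 0] [ 176.  -27.  -38.    2. -113.  -82.] [0.041 0.201 0.34 ] [32.2 -0.4]
[-0.7, 0, -0.7] [ 176.  -41.  -58.    0. -103.  -83.] [0.158 0.184 0.192] [29.4 -1.6]
[-0.8, -0.6, 0] [ 41. -53. -49.  20. -70.  51.] [ 0.295 -0.142  0.338] [29.8  1.7]
[-0.6, 0.0, 0.8] [ 164.  -32.   -1.   20. -153.  -54.] [0.217 0.187 0.694] [32.2  0.2]
[0, 0, -1] [ 31.  12. -58.  96. -16. -30.] [0.554 0.234 0.081] [25.3 -2.7]
[-0.7, 0.7, 0] [117.  -1. -32.  31. -78. -35.] [0.162 0.468 0.34 ] [32.4  0.7]
```

```bash
python3 - <<'E'
from h import *
p,R,o=now();q0=o['joint_pos']
R=R*Ro.from_euler('y',-2.88)
q0=np.array([60.7,-20,-48.4,39.6,-49.8,10.3])
out=[]
for P in([.47,.16,.32],[.42,.0,.3],[.45,-.1,.3],[.42,.05,.36],[.40,.15,.32],[.45,.2,.32]):
    q=follow(q0,np.array(P),R,.05)
    if np.linalg.norm(fk(q)[0]-P)>.01: print("unre",P,fk(q)[0].round(3),q.round(0)); 
    v0=tv(fk(q)[1])
    for az in range(0,360,45):
      for el in(-80,-50,-20,10):
        d=dirv(az,el);qq=q.copy()
        for k in range(4):
            pp,rr=fk(qq);qq,_=ik(pp+.11*d,rr,qq,.85)
        v=tv(fk(qq)[1]);out.append((v[0],v.round(1),P,az,el,fk(qq)[0].round(2),qq.round(0)))
out.sort(key=lambda o:o[0])
for o in [o for o in out if o[5][2]>.15][:10]:print(*o)
E
```

```text
23.25239454858007 [23.3  3.2] [0.42, 0.05, 0.36] 180 -80 [0.48 0.02 0.16] [ 32. -10. -58.  28. -21.  38.]
23.364235676764917 [23.4  0.8] [0.42, 0.05, 0.36] 135 -80 [0.49 0.13 0.16] [ 44.  -5. -58.  41. -24.  14.]
24.612157131396216 [24.6  2.7] [0.47, 0.16, 0.32] 225 -50 [ 0.38 -0.07  0.2 ] [ 30. -27. -58.  17. -36.  53.]
24.790321195155613 [24.8 -2.1] [0.45, 0.2, 0.32] 225 -50 [0.34 0.08 0.22] [ 140.  -64.  -58.   16. -116.  -43.]
24.846552831367987 [24.8  2.9] [0.42, 0.0, 0.3] 180 -20 [ 0.31 -0.08  0.25] [ 60. -52. -58.  22. -69.  29.]
25.479973152266975 [25.5  6.3] [0.42, 0.0, 0.3] 180 -50 [ 0.26 -0.14  0.16] [  7. -35. -58.  -5. -40.  92.]
25.600445186866747 [25.6 -1.7] [0.42, 0.0, 0.3] 135 -50 [0.28 0.26 0.2 ] [102. -16. -58.  30. -59. -27.]
27.00529827722478 [27.   2.3] [0.42, 0.0, 0.3] 180 10 [ 0.34 -0.06  0.37] [ 70. -51. -45.  26. -84.  25.]
27.226942875495347 [27.2  0.4] [0.45, 0.2, 0.32] 225 -20 [ 0.33 -0.08  0.27] [ 62. -52. -58.  26. -71.  26.]
27.291052713292924 [27.3 -3.3] [0.47, 0.16, 0.32] 180 -50 [0.19 0.25 0.19] [128. -19. -58.  21. -73. -45.]
```

```bash
python3 - <<'E'
from h import *
p,R,o=now()
R=R*Ro.from_euler('y',-2.88)
q0=np.array([60.7,-20,-48.4,39.6,-49.8,10.3])
for P in([.42,.0,.36],[.42,.03,.36],[.40,.02,.38]):
    q=follow(q0,np.array(P),R,.05);print(P,(fk(q)[0]-P).round(4),q.round(0))
    for az in (90,135,180):
        for el in(-80,-65):
            d=dirv(az,el);qq=q.copy();tr=[]
            for k in range(5):
                pp,rr=fk(qq);qq,_=ik(pp+.11*d,rr,qq,.85);tr.append((fk(qq)[0].round(2).tolist(),tv(fk(qq)[1]).round(1).tolist()))
            print(az,el,tr[1],tr[3],tr[4],qq.round(0))
E
```

```text
[0.42, 0.0, 0.36] [-0.  0. -0.] [ 51. -35. -50.  31. -56.  30.]
90 -80 ([0.47, 0.02, 0.24], [29.0, 1.8]) ([0.53, 0.04, 0.13], [23.8, 3.9]) ([0.55, 0.04, 0.08], [20.9, 5.3]) [ 21.   7. -58.  42.  -3.  33.]
90 -65 ([0.46, 0.1, 0.25], [29.4, 0.8]) ([0.51, 0.22, 0.14], [25.6, -0.3]) ([0.52, 0.29, 0.07], [24.6, -1.2]) [ 37.  13. -58.  96. -16. -36.]
135 -80 ([0.45, 0.01, 0.24], [28.8, 2.0]) ([0.49, -0.01, 0.13], [23.9, 5.2]) ([0.48, -0.03, 0.01], [23.5, 8.0]) [ 19.  12. -52. -15.  -0.  92.]
135 -65 ([0.4, 0.07, 0.27], [28.8, 0.8]) ([0.39, 0.17, 0.21], [24.1, -0.2]) ([0.38, 0.23, 0.16], [22.0, -1.2]) [ 73.  -8. -58.  36. -39.  -7.]
180 -80 ([0.43, -0.03, 0.24], [29.0, 2.5]) ([0.43, -0.1, 0.05], [27.1, 6.3]) ([0.42, -0.09, -0.05], [26.7, 6.2]) [-14.  17. -42. -68. -14. 174.]
180 -65 ([0.38, -0.03, 0.27], [28.8, 2.1]) ([0.35, -0.12, 0.14], [25.8, 6.2]) ([0.31, -0.12, 0.04], [25.8, 6.5]) [ -1.  -7. -58. -31. -14. 126.]
[0.42, 0.03, 0.36] [ 0. -0.  0.] [ 57. -35. -50.  33. -58.  23.]
90 -80 ([0.47, 0.07, 0.24], [28.9, 1.1]) ([0.53, 0.11, 0.14], [23.7, 1.5]) ([0.58, 0.15, 0.08], [21.5, 0.7]) [ 
[... 974 characters left out ...]
[29.8, 0.4]) ([0.48, 0.26, 0.15], [26.4, -1.1]) ([0.5, 0.33, 0.06], [25.8, -1.7]) [ 45.  14. -58.  93. -20. -41.]
135 -80 ([0.42, 0.04, 0.26], [29.0, 1.2]) ([0.47, 0.06, 0.18], [23.7, 2.3]) ([0.49, 0.07, 0.12], [20.8, 3.1]) [ 34.  -2. -58.  33. -17.  31.]
135 -65 ([0.36, 0.12, 0.24], [30.5, -0.7]) ([0.35, 0.16, 0.15], [27.8, -2.6]) ([0.35, 0.16, 0.13], [26.0, -3.4]) [ 176.  -82.  -58.   -3. -141.  -85.]
180 -80 ([0.41, 0.0, 0.26], [29.0, 1.6]) ([0.44, -0.05, 0.15], [24.6, 5.0]) ([0.43, -0.08, 0.03], [24.5, 6.8]) [ 15.   5. -58. -11.  -0.  91.]
180 -65 ([0.37, 0.05, 0.27], [29.3, -0.5]) ([0.34, 0.14, 0.15], [26.3, -4.4]) ([0.34, 0.14, 0.11], [24.6, -5.9]) [ 176.  -82.  -58.   -6. -139.  -88.]
```

```bash
python3 - <<'E'
from h import *
print(rel([.42,.03,.36]))
E
```

```text
[-184.2  119.3  584.5]
```

```bash
python3 -m crank '[[[1,-184,119,584,-2.2],[1,-184,119,584,-2.2],[1,-184,119,584,-2.2],[1,-184,119,584,-2.2],[1,-184,119,584,-2.2],[1,-184,119,584,-2.2],[1,-184,119,584,-2.2],[1,-184,119,584,-2.2],[1,-184,119,584,-2.2],[1,-184,119,584,-2.2],[1,-184,119,584,-2.2],[1,-184,119,584,-2.2]]]'; cat > plan4.py <<'E'
from h import *
p0,R0,o=now();q0=o['joint_pos'];print(q0.round(1),"tv",tv(R0).round(2),p0.round(3))
T,Rb,m=fixpts(.56,.1615,1.2)
x=Rb.T@R0.as_matrix()[:,0];print("jaw in bore frame",x.round(3),"angle from y",np.degrees(np.arctan2(-x[0],x[1])).round(1))
for az in(90,135,180,225):
    for el in(-80,-65,-45):
        d=dirv(az,el);q2,_=ik(p0+.11*d,R0,q0,.85);p,R=fk(q2);dv=tv(R)-tv(R0)
        print(az,el,dv.round(2),(R0.inv().apply(d)*110).round(0),(p-p0).round(3))
E
python3 plan4.py
```

```text
clock: 13.05
tool_pos: [0.4167, 0.0282, 0.3562]
orientation: [-63.6, 22.6, -126.3]
force: [1.4, 0.6, -4.5]
opening: 0.0269
[ 57.7 -35.1 -50.5  33.2 -58.6 -22.9] tv [32.18  0.81] [0.417 0.028 0.356]
jaw in bore frame [-0.681 -0.733  0.008] angle from y 137.1
90 -80 [-1.09  0.13] [ 27.  90. -57.] [ 0.015  0.018 -0.076]
90 -65 [-0.88 -0.01] [  4.  83. -72.] [ 0.011  0.048 -0.072]
90 -45 [-0.32 -0.05] [-28.  65. -84.] [ 0.004  0.079 -0.067]
135 -80 [-1.2   0.14] [ 39.  82. -62.] [ 0.003  0.012 -0.072]
135 -65 [-1.15 -0.04] [ 32.  64. -83.] [-0.019  0.035 -0.062]
135 -45 [-0.66 -0.17] [  19.   34. -103.] [-0.053  0.059 -0.052]
180 -80 [-1.23  0.22] [ 52.  79. -56.] [-0.002 -0.003 -0.071]
180 -65 [-1.26  0.1 ] [ 64.  56. -70.] [-0.03  -0.001 -0.059]
180 -45 [-0.98 -0.21] [ 72.  21. -80.] [-0.051  0.006 -0.053]
225 -80 [-1.14  0.3 ] [ 59.  82. -44.] [ 0.003 -0.019 -0.074]
225 -65 [-1.06  0.34] [ 81.  64. -39.] [-0.017 -0.04  -0.067]
225 -45 [-0.72  0.24] [101.  33. -29.] [-0.043 -0.061 -0.056]
```

```bash
python3 -m crank '[[[1,64,56,-70,0]]]'|head -1; python3 -m crank '[[[1,64,56,-70,0]]]'|head -1;python3 -m crank '[[[1,64,56,-70,0]]]'|head -1; python3 plan4.py
```

```text
clock: 13.18
clock: 13.3
clock: 13.42
[ 68.5 -39.1 -58.3  29.6 -61.7 -32.5] tv [27.33  1.36] [0.368 0.031 0.271]
jaw in bore frame [-0.681 -0.729  0.067] angle from y 137.0
90 -80 [-2.48  0.4 ] [ 22.  96. -50.] [ 0.037  0.016 -0.042]
90 -65 [-2.26  0.01] [ -1.  89. -65.] [ 0.032  0.051 -0.037]
90 -45 [-1.62 -0.25] [-32.  70. -79.] [ 0.02   0.087 -0.031]
135 -80 [-2.61  0.43] [ 34.  89. -55.] [ 0.026  0.009 -0.038]
135 -65 [-2.54 -0.07] [ 28.  73. -78.] [ 0.001  0.038 -0.024]
135 -45 [-1.2  -1.15] [  17.   43. -100.] [-0.03   0.083 -0.043]
180 -80 [-2.62  0.63] [ 47.  86. -49.] [ 0.022 -0.01  -0.037]
180 -65 [-2.68  0.34] [ 60.  65. -65.] [-0.007 -0.005 -0.022]
180 -45 [-2.27 -0.86] [ 71.  31. -78.] [-0.029  0.021 -0.018]
225 -80 [-2.48  0.86] [ 54.  88. -37.] [ 0.026 -0.028 -0.043]
225 -65 [-2.34  1.03] [ 77.  71. -34.] [ 0.006 -0.054 -0.036]
225 -45 [-1.94  0.97] [ 99.  41. -26.] [-0.02  -0.078 -0.025]
```

```bash
python3 -m crank '[[[1,28,73,-78,0]]]'|head -1; python3 -m crank '[[[1,28,73,-78,0]]]'|head -1; python3 -m crank '[[[1,0,-20,0,-0.18],[1,0,-40,0,-0.36],[1,0,-50,0,-0.54],[1,0,-50,0,-0.75],[1,0,-50,0,-0.75]]]'; python3 plan4.py|head -2; python3 - <<'E'
from h import *
for n in("side","top"): cv2.imwrite(f"pics/{n}4.png",ctrl.snapshot(n)[:,:,::-1])
a=cv2.imread("pics/side4.png")[100:300,240:440];b=cv2.imread("pics/top4.png")[140:340,200:400]
cv2.imwrite("pics/m4.png",cv2.resize(np.hstack([a,b]),None,fx=2,fy=2,interpolation=cv2.INTER_CUBIC))
p,R,o=now()
# draw expected bar if aligned with tool
foot=p+R.as_matrix()[:,1]*.077;top=p-R.as_matrix()[:,1]*.043
print("foot",foot,"top",top,proj("side",[foot,top,p]),proj("top",[foot,top,p]))
E
```

```text
clock: 13.55
clock: 13.68
clock: 14.3
tool_pos: [0.3416, 0.071, 0.2757]
orientation: [-66.7, 0.8, -88.6]
force: [0.6, 0.0, -5.5]
opening: 0.0269
[ 78.  -37.5 -53.6  24.1 -69.2   5.5] tv [22.63  1.3 ] [0.342 0.071 0.276]
jaw in bore frame [-0.006 -1.    -0.014] angle from y 179.7
foot [0.37211062 0.0721737  0.20485596] top [0.32472389 0.06964786 0.31507446] [[379.59224025 180.91403718]
 [404.53861742 131.44211921]
 [395.23427949 149.89383425]] [[280.07998409 261.27162999]
 [274.31032993 281.20603413]
 [276.57184149 273.39241409]]
```

View pics/m4.png

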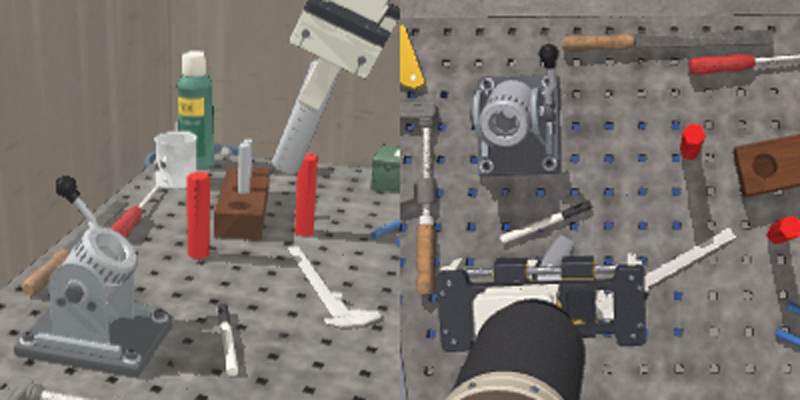

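```bash
python3 - <<'E'
from h import *
p,R,o=now();y=R.as_matrix()[:,1]
J=[]
for n,box,s in(("side",(360,110,430,195),7),("top",(255,240,310,290),7)):
    I=cv2.imread(f"pics/{n}4.png");x0,y0,x1,y1=box
    I=cv2.resize(I[y0:y1,x0:x1],None,fx=s,fy=s,interpolation=cv2.INTER_CUBIC)
    M=R.as_matrix()
    # bar frame: z=-y tool, x=x tool, 
    Rbar=np.stack([M[:,0],np.cross(-y,M[:,0]),-y],1)
    for zc,c in((-.077,(0,0,255)),(.043,(0,255,0))):
        P=hexpts(p,Rbar,z=zc);cv2.polylines(I,[np.round((proj(n,P)-[x0,y0]+.5)*s).astype(np.int32)],True,c,1)
    P=np.array([p,p+y*.077]);cv2.polylines(I,[np.round((proj(n,P)-[x0,y0]+.5)*s).astype(np.int32)],False,(255,0,0),1)
    J.append(I)
H=max(j.shape[0] for j in J);J=[cv2.copyMakeBorder(j,0,H-j.shape[0],0,0,0) for j in J]
o=np.hstack(J);print(o.shape);cv2.imwrite("pics/bar4.png",cv2.resize(o,None,fx=.9,fy=.9))
E
```

```text
(595, 875, 3)
```

View pics/bar4.png

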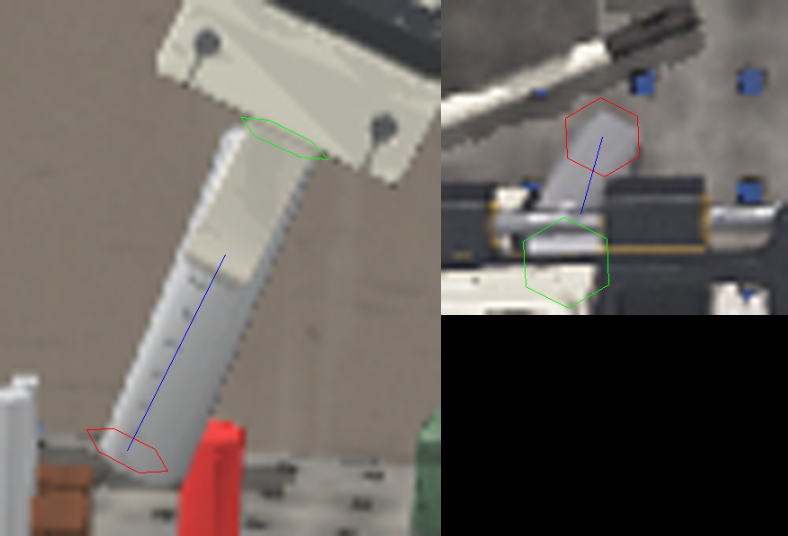

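```bash
cat > tgt.py <<'E'
from h import *
import sys
m=np.array([.536,.1615,.122]);T,Rb,_=fixpts(.56,.1615,1.2);a=Rb[:,2]
def tcp_for(depth_up,R,L=.077,off=.005):
    Y=R.as_matrix()[:,1]; e=Rb[:,1]; e=np.cross(e,Y);e=-e if e[0]<0 else e; e/=np.linalg.norm(e)
    return m+a*depth_up-L*Y+off*e
if __name__=="__main__":
    p,R,o=now()
    for d in map(float,sys.argv[1:]):
        P=tcp_for(d,R);print(d,P.round(4),rel(P));q,c=ik(P,R,o['joint_pos'],.85);print(q.round(1),c)
E
python3 tgt.py .04 -.008
```

```text
0.04 [0.4872 0.1595 0.2275] [-85.3 103.5 115.8]
[ 51.3  -8.5 -47.3  28.2 -38.7  19.4] 2.468116593536799e-22
-0.008 [0.5148 0.1601 0.1881] [-84.8 150.5 125.6]
[ 46.6  -3.2 -49.6  32.7 -30.3  17.8] 1.0072831058361759e-19
```

```bash
python3 -m crank '[[[1,-85,103,116,0],[1,-85,103,116,0],[1,-85,103,116,0],[1,-85,103,116,0],[1,-85,103,116,0]]]'; python3 - <<'E'
from h import *
for n in("side","top"): cv2.imwrite(f"pics/{n}5.png",ctrl.snapshot(n)[:,:,::-1])
a=cv2.imread("pics/side5.png")[150:290,250:350];b=cv2.imread("pics/top5.png")[150:290,210:310]
cv2.imwrite("pics/m5.png",cv2.resize(np.hstack([a,b]),None,fx=4,fy=4,interpolation=cv2.INTER_CUBIC))
E
```

```text
clock: 15.02
tool_pos: [0.4871, 0.1583, 0.2264]
orientation: [-66.9, 0.6, -88.9]
force: [0.3, 0.6, -5.0]
opening: 0.0267
```

View pics/m5.png

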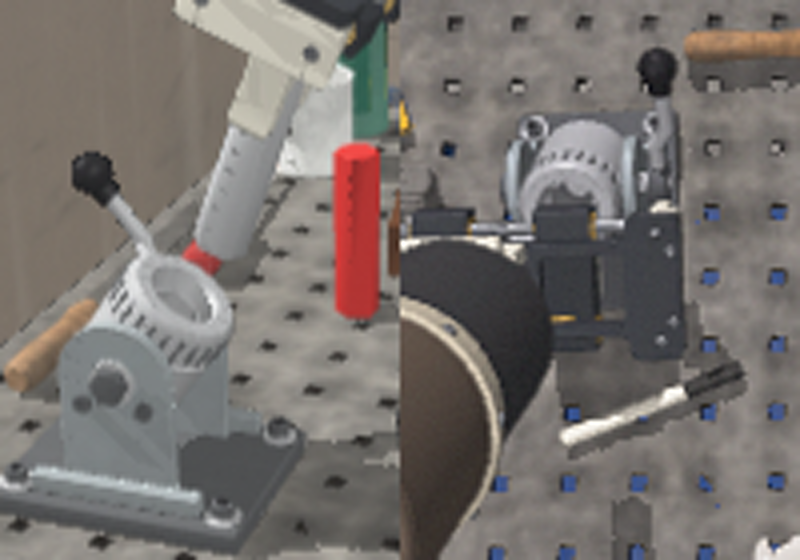

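```bash
python3 - <<'E'
from h import *
from tgt import *
I=cv2.imread("pics/side5.png");x0,y0,x1,y1=270,165,330,250;s=7
I=cv2.resize(I[y0:y1,x0:x1],None,fx=s,fy=s,interpolation=cv2.INTER_CUBIC)
def dr(P,c,cl=True):cv2.polylines(I,[np.round((proj("side",P)-[x0,y0]+.5)*s).astype(np.int32)],cl,c,1)
p,R,o=now();Y=R.as_matrix()[:,1];X=R.as_matrix()[:,0]
e=np.cross(Rb[:,1],Y);e=-e if e[0]<0 else e
foot=p+.077*Y-.005*e;print(foot,foot-m-a*.04)
g=p-.019*Y; ax=(g-foot);L=np.linalg.norm(ax);ax/=L
Rr=np.stack([X,np.cross(ax,X),ax],1)
dr(hexpts(foot,Rr),(0,0,255));dr(hexpts(foot,Rr,z=.12),(0,255,0));dr([foot,foot+.12*ax],(255,0,0),False)
th=np.linspace(0,2*np.pi,60)[:,None]
for r in(.034,.021):dr(m+np.hstack([r*np.cos(th),r*np.sin(th),0*th])@Rb.T,(0,255,255))
dr([m,m+a*.1],(255,255,0),False)
cv2.imwrite("pics/s5o.png",I)
print("bar lean",np.degrees(np.arccos(ax[2])))
E
```

```text
[0.51248341 0.16020028 0.15566287] [-0.00057857 -0.00081924  0.00089679]
bar lean 20.3293919593937
```

View pics/s5o.png

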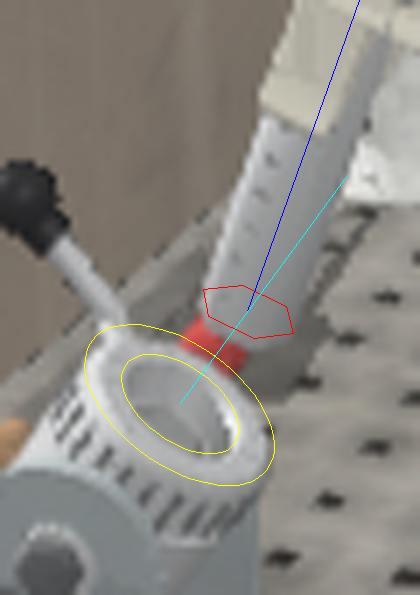

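```bash
python3 - <<'E'
from tgt import *
p,R,o=now()
for d in(.01,-.008): print(d,rel(tcp_for(d,R,L=.080)))
E
```

```text
0.01 [-0.5 27.4  6.3]
-0.008 [-0.3 45.1  9.9]
```

```bash
python3 -m crank '[[[1,0,27,6,0],[1,0,36,8,0],[1,0,42,9,0],[1,0,42,9,0]]]'; python3 - <<'E'
from tgt import *
p,R,o=now();print(p,tv(R))
I=ctrl.snapshot("side");cv2.imwrite("pics/s6.png",cv2.resize(I[150:260,260:350,::-1],None,fx=5,fy=5,interpolation=cv2.INTER_CUBIC))
E
```

```text
clock: 15.62
tool_pos: [0.5119, 0.16, 0.1936]
orientation: [-66.7, 0.7, -88.7]
force: [0.6, -0.9, -5.5]
opening: 0.0269
[0.5118873 0.1600277 0.1935926] [22.65840536  1.15943447]
```

View pics/s6.png

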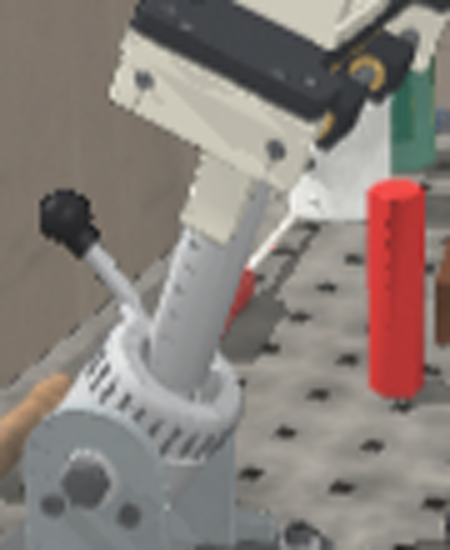

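```bash
python3 - <<'E'
from tgt import *
p,R,o=now()
print(R.as_matrix().round(3))
for v in([-.010,0,-.008],[-.020,0,-.015],[-.026,0,-.018]): print((R.inv().apply(v)*1000).round(1))
E
```

```text
[[ 0.022  0.396  0.918]
 [-1.     0.02   0.015]
 [-0.013 -0.918  0.396]]
[ -0.1   3.4 -12.3]
[ -0.3   5.9 -24.3]
[ -0.3   6.2 -31. ]
```

```bash
python3 -m crank '[[[1,0,2,-6,0],[1,0,3,-12,0],[1,0,5,-18,0],[1,0,6,-24,0]]]'; python3 - <<'E'
from tgt import *
p,R,o=now();print(p,tv(R))
I=ctrl.snapshot("side");cv2.imwrite("pics/s7.png",cv2.resize(I[150:260,260:350,::-1],None,fx=5,fy=5,interpolation=cv2.INTER_CUBIC))
E
```

```text
clock: 16.18
tool_pos: [0.4927, 0.1609, 0.179]
orientation: [-66.6, 0.8, -88.7]
force: [2.3, 0.5, 1.4]
opening: 0.0269
[0.49268743 0.16088696 0.17895875] [22.72006636  1.26021987]
```

View pics/s7.png

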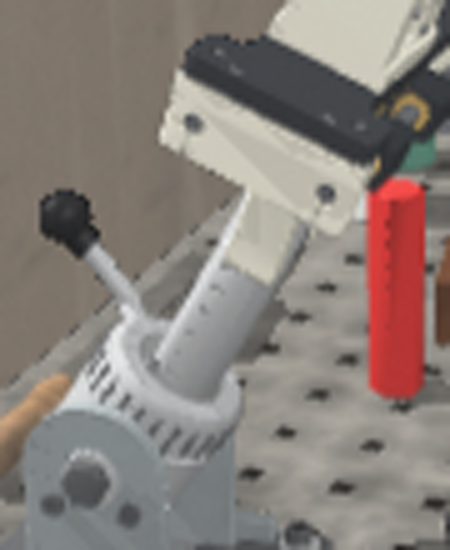

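```bash
python3 -m crank '[[[1,0,1,-6,0],[1,0,2,-12,0],[1,0,3,-16,0],[1,0,3,-16,0]]]'; python3 - <<'E'
from tgt import *
p,R,o=now();print(p,tv(R))
I=ctrl.snapshot("side");cv2.imwrite("pics/s8.png",cv2.resize(I[150:260,260:350,::-1],None,fx=5,fy=5,interpolation=cv2.INTER_CUBIC))
cv2.imwrite("pics/s8raw.png",I[:,:,::-1])
E
```

```text
clock: 16.73
tool_pos: [0.4784, 0.1594, 0.1685]
orientation: [-66.8, 0.7, -88.7]
force: [1.8, 0.6, -1.9]
opening: 0.0266
[0.47840342 0.15944995 0.168508  ] [22.59093449  1.12156954]
```

View pics/s8.png

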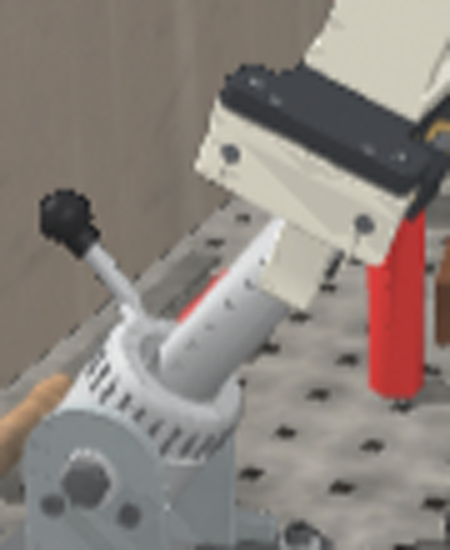

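```bash
python3 - <<'E'
from tgt import *
p,R,o=now();Y=R.as_matrix()[:,1];X=R.as_matrix()[:,0];g=p-.019*Y
x0,y0,x1,y1=270,165,330,250;s=6
out=[]
for th in(36,40,44):
    I=cv2.imread("pics/s8raw.png")
    I=cv2.resize(I[y0:y1,x0:x1],None,fx=s,fy=s,interpolation=cv2.INTER_CUBIC)
    def dr(P,c,cl=True):cv2.polylines(I,[np.round((proj("side",P)-[x0,y0]+.5)*s).astype(np.int32)],cl,c,1)
    t=np.radians(th);ax=np.array([-np.sin(t),0,np.cos(t)]);yy=Rb[:,1];Rr=np.stack([yy,np.cross(ax,yy),ax],1)
    foot=g-.099*ax
    h0=hexpts(foot,Rr);h1=hexpts(foot,Rr,z=.12)
    dr(h0,(0,0,255));dr(h1,(0,255,0))
    for k in range(6):dr([h0[k],h1[k]],(255,0,0),False)
    w=np.linspace(0,2*np.pi,60)[:,None]
    for r in(.034,.021):dr(m+np.hstack([r*np.cos(w),r*np.sin(w),0*w])@Rb.T,(0,255,255))
    out.append(I[:,:260] if 0 else I)
    l=Rb.T@(foot-m);print(th,l.round(4))
o=np.hstack(out);cv2.imwrite("pics/s8o.png",cv2.resize(o,None,fx=.74,fy=.74));print(o.shape)
E
```

```text
36 [-0.0148 -0.0023 -0.0093]
40 [-0.0079 -0.0024 -0.0089]
44 [-0.0011 -0.0025 -0.008 ]
(510, 1080, 3)
```

View pics/s8o.png

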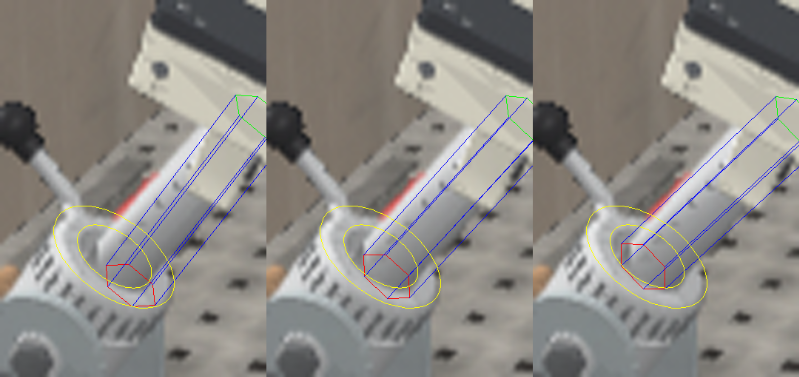

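```bash
python3 -m crank '[[[1,0,-1,5,0],[1,0,-2.5,10,0],[1,0,-2.5,10,0]]]'; python3 -m crank '[[[1,0,2,0.4,0],[1,0,4,0.8,0],[1,0,4,0.8,0]]]'; python3 - <<'E'
from tgt import *
p,R,o=now();print(p,tv(R))
I=ctrl.snapshot("side");cv2.imwrite("pics/s9.png",cv2.resize(I[150:260,260:350,::-1],None,fx=5,fy=5,interpolation=cv2.INTER_CUBIC))
cv2.imwrite("pics/s9raw.png",I[:,:,::-1])
E
```

```text
clock: 17.15
tool_pos: [0.487, 0.1594, 0.1748]
orientation: [-66.8, 0.7, -88.8]
force: [-1.0, 1.8, -6.0]
opening: 0.0265
clock: 17.52
tool_pos: [0.4893, 0.1599, 0.1718]
orientation: [-66.7, 0.7, -88.7]
force: [-6.3, 1.2, -2.3]
opening: 0.0269
[0.48933391 0.15985585 0.1718324 ] [22.62881676  1.14352257]
```

View pics/s9.png

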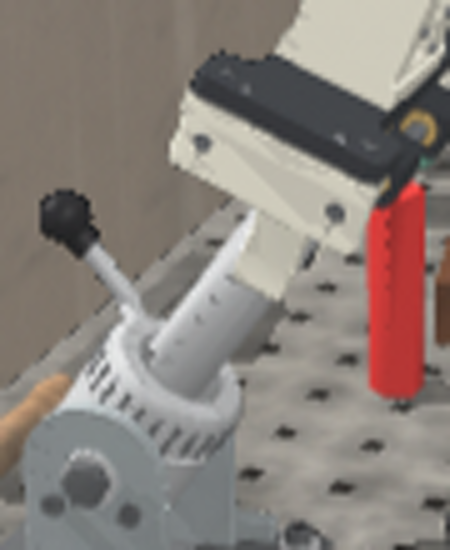

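```bash
cat > frc.py <<'E'
from tgt import *
p,R,o=now();f=Rb.T@(np.array(o['force'])-[0,0,-5.0]);P=Rb.T@(p-m)
print("t",round(o['clock'],2),"F bore xyz",f.round(1),"tcp bore mm",(P*1000).round(1),"turn",np.degrees(np.arctan2(-(Rb.T@R.as_matrix()[:,0])[0],(Rb.T@R.as_matrix()[:,0])[1])).round(1),"tv",tv(R).round(1))
E
python3 frc.py; python3 -m crank '[[[1,0,1.8,-1.2,0],[1,0,1.8,-1.2,0]]]' >/dev/null; python3 frc.py
```

```text
t 17.57 F bore xyz [-2.7  1.5  5.6] tcp bore mm [-9.7 -0.7 67.6] turn 179.7 tv [22.6  1.1]
t 17.82 F bore xyz [-0.5  1.1 -0.1] tcp bore mm [-11.   -0.5  66.1] turn 179.7 tv [22.6  1.2]
```

```bash
python3 -m crank '[[[1,0,2,0.4,0],[1,0,2,0.4,0]]]' >/dev/null; python3 frc.py;  python3 -m crank '[[[1,0,1.5,0.3,0],[1,0,1.5,0.3,0]]]' >/dev/null; python3 frc.py
```

```text
t 18.07 F bore xyz [-0.5  2.3 -0.7] tcp bore mm [-11.1  -0.5  63.9] turn 179.7 tv [22.6  1.1]
t 18.32 F bore xyz [-0.8  2.6 -0.8] tcp bore mm [-11.1  -0.4  62.4] turn 179.7 tv [22.6  1.1]
```

```bash
python3 -m crank '[[[1,0,2,0.4,0],[1,0,2,0.4,0]]]' >/dev/null; python3 frc.py;  python3 -m crank '[[[1,0,2,0.4,0],[1,0,2,0.4,0]]]' >/dev/null; python3 frc.py
```

```text
t 18.57 F bore xyz [-0.3  2.6 -1.2] tcp bore mm [-11.1  -0.4  60.4] turn 179.7 tv [22.6  1.2]
t 18.82 F bore xyz [-0.8  2.3 -0.4] tcp bore mm [-11.2  -0.4  58.4] turn 179.7 tv [22.6  1.2]
```

```bash
python3 - <<'E'
from tgt import *
I=ctrl.snapshot("side");cv2.imwrite("pics/s10.png",cv2.resize(I[150:260,260:350,::-1],None,fx=5,fy=5,interpolation=cv2.INTER_CUBIC))
E
```

```text
(no output)
```

View pics/s10.png

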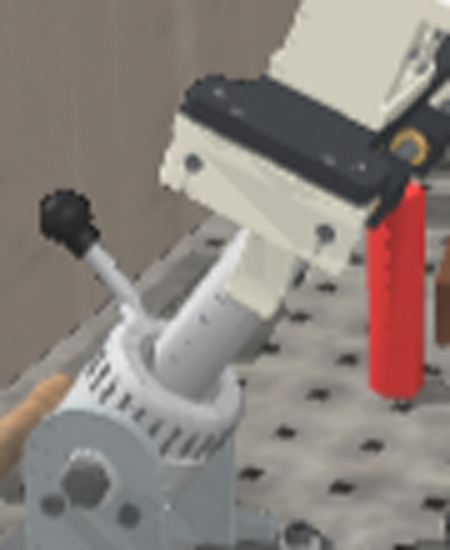

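```bash
python3 -m crank '[[[1,0,2,0.4,0],[1,0,4,0.8,0]]]' >/dev/null; python3 frc.py;  python3 -m crank '[[[1,0,2,0.4,0],[1,0,4,0.8,0]]]' >/dev/null; python3 frc.py
```

```text
t 19.12 F bore xyz [0.1 3.6 0.7] tcp bore mm [-11.1  -0.3  54.3] turn 179.7 tv [22.6  1.2]
t 19.38 F bore xyz [0.9 2.7 0.1] tcp bore mm [-11.1  -0.3  50.2] turn 179.7 tv [22.6  1.2]
```

```bash
python3 -m crank '[[[1,0,3,0.6,0],[1,0,6,1.2,0]]]' >/dev/null; python3 frc.py;  python3 -m crank '[[[1,0,3,0.6,0],[1,0,6,1.2,0]]]' >/dev/null; python3 frc.py
```

```text
t 19.62 F bore xyz [-0.2  2.8  1. ] tcp bore mm [-11.2  -0.2  44. ] turn 179.7 tv [22.6  1.2]
t 19.88 F bore xyz [-0.   3.6  1.3] tcp bore mm [-11.3  -0.2  37.9] turn 179.7 tv [22.6  1.2]
```

```bash
python3 -m crank '[[[1,0,2,0.4,0],[1,0,4,0.8,0]]]' >/dev/null; python3 frc.py;  python3 -m crank '[[[1,0,2,0.4,0],[1,0,4,0.8,0]]]' >/dev/null; python3 frc.py;python3 - <<'E'
from tgt import *
I=ctrl.snapshot("side");cv2.imwrite("pics/s11.png",cv2.resize(I[150:260,260:350,::-1],None,fx=5,fy=5,interpolation=cv2.INTER_CUBIC))
E
```

```text
t 20.12 F bore xyz [-0.3  0.2 35.2] tcp bore mm [-10.2   0.   34.6] turn 179.7 tv [22.7  1.2]
t 20.38 F bore xyz [ 1.1 -1.6 36.7] tcp bore mm [-8.7  0.1 31.6] turn 179.6 tv [22.9  1.2]
```

View pics/s11.png

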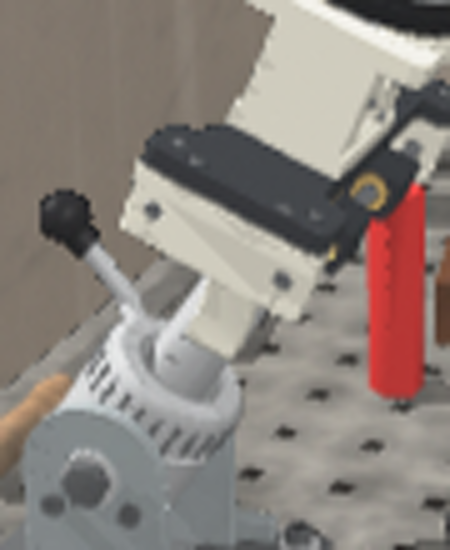

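```bash
python3 -m crank '[[[1,0,-4,-1.5,0],[1,0,-4,-1.5,0]]]' >/dev/null; python3 frc.py; python3 -m crank '[[[-0.2,0,0,0,0],[-0.2,0,0,0,0],[-0.2,0,0,0,0]]]'; python3 frc.py; python3 -m crank '[[[-0.2,0,-30,-6,0],[-0.2,0,-80,-16,0],[-0.2,0,-110,-22,0],[-0.2,0,-110,-22,0]]]'; python3 - <<'E'
from tgt import *
for n in("side","top"):
    I=ctrl.snapshot(n)[:,:,::-1];cv2.imwrite(f"pics/{n}12.png",I)
a=cv2.imread("pics/side12.png")[150:270,250:350];b=cv2.imread("pics/top12.png")[140:260,210:310]
cv2.imwrite("pics/m12.png",cv2.resize(np.hstack([a,b]),None,fx=4,fy=4,interpolation=cv2.INTER_CUBIC))
E
```

```text
t 20.68 F bore xyz [7.3 1.8 3.2] tcp bore mm [-10.6   0.5  34.7] turn 179.6 tv [22.7  1.2]
clock: 21.05
tool_pos: [0.5063, 0.1601, 0.1426]
orientation: [-66.8, 0.6, -88.8]
force: [-0.2, 0.2, -0.7]
opening: 0.0495
t 21.05 F bore xyz [2.3 0.2 3.6] tcp bore mm [-12.6  -0.8  33.9] turn 179.7 tv [22.6  1.1]
clock: 21.55
tool_pos: [0.4426, 0.1592, 0.2376]
orientation: [-66.6, 0.9, -88.6]
force: [-0.5, 0.0, 0.3]
opening: 0.0527
```

View pics/m12.png

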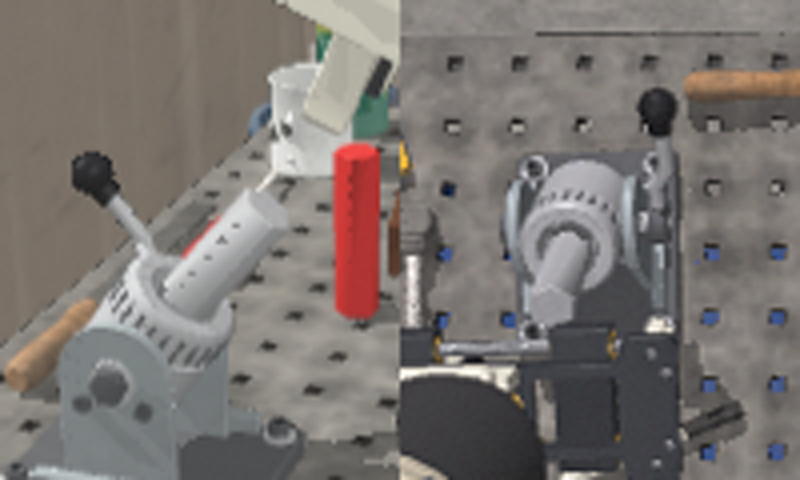

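```bash
python3 - <<'E'
from tgt import *
J=[]
for n,box in(("side",(285,185,335,240)),("top",(230,180,270,235))):
    x0,y0,x1,y1=box;s=9
    I=cv2.resize(cv2.imread(f"pics/{n}12.png")[y0:y1,x0:x1],None,fx=s,fy=s,interpolation=cv2.INTER_CUBIC);J.append(I)
    for L,c in((.063,(0,0,255)),(.075,(0,255,0))):
        P=hexpts(m+a*L,Rb@Ro.from_euler('z',90,degrees=True).as_matrix());cv2.polylines(I,[np.round((proj(n,P)-[x0,y0]+.5)*s).astype(np.int32)],True,c,1)
cv2.imwrite("pics/b12.png",np.hstack(J))
q,g=tri((316.3,200.6),(247.4,215));print(q,g,Rb.T@(q-m))
E
```

```text
[0.48742263 0.15897583 0.17784629] 0.002637109960168589 [-0.00779471 -0.00150629  0.07363365]
```

View pics/b12.png

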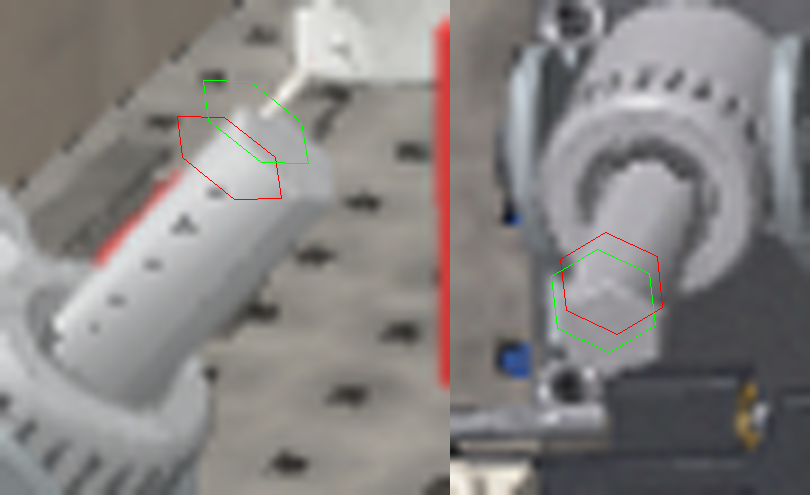

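```bash
python3 - <<'E'
from tgt import *
t=np.array([.4874,.159,.1778]);p,R,o=now()
for d in(.02,.006,0): print(d,rel(t+a*d))
E
```

```text
0.02 [ 0.7 50.9 14.3]
0.006 [ 0.9 64.6 17.1]
0 [ 0.9 70.5 18.3]
```

```bash
python3 -m crank '[[[1,0,0,0,0],[1,1,25,7,0],[1,1,50,14,0],[1,1,60,16,0],[1,1,64,17,0]]]' ; python3 frc.py; python3 -m crank '[[[1,0,3,0.6,0],[1,0,3,0.6,0]]]'>/dev/null; python3 frc.py;python3 -m crank '[[[1,0,3,0.6,0],[1,0,3,0.6,0]]]'>/dev/null; python3 frc.py
```

```text
clock: 22.28
tool_pos: [0.4839, 0.1577, 0.1822]
orientation: [-66.8, 0.6, -88.8]
force: [0.4, -0.6, 0.3]
opening: 0.0082
t 22.27 F bore xyz [ 3.3 -0.6  4.1] tcp bore mm [-8.2 -2.7 79.3] turn 179.7 tv [22.5  1. ]
t 22.52 F bore xyz [2.2 0.2 5.2] tcp bore mm [-7.2 -1.5 77.6] turn 179.6 tv [22.7  1.2]
t 22.77 F bore xyz [ 3.7 -0.5 28.6] tcp bore mm [-4.4  0.4 76.1] turn 179.6 tv [22.9  1.4]
```

```bash
python3 -m crank '[[[1,0,-20,-4,0],[1,0,-70,-14,0],[1,0,-70,-14,0]]]' ; cat > lev.py <<'E'
from tgt import *
p,R,o=now();Y=R.as_matrix()[:,1]
h=np.array([.5624,.0945,.085])
W=lambda f,b=.0125: h+.095*np.array([np.cos(np.radians(f)),0.021*np.cos(np.radians(f)),np.sin(np.radians(f))])-Y*b
if __name__=="__main__":
    print(p)
    print("hi",rel(W(51,.06)),W(51,.06));print("near",rel(W(51,.025)),W(51,.025))
    for f in(51,44,37,30,23,16,9,4,0,-3): print(f,rel(W(f)),W(f).round(3))
E
python3 lev.py
```

```text
clock: 23.15
tool_pos: [0.4466, 0.1589, 0.2409]
orientation: [-66.5, 1.1, -88.6]
force: [0.2, 0.9, -0.9]
opening: 0.0007
[0.44656885 0.15894751 0.24085571]
hi [ 69.   83.5 127.3] [0.59826474 0.09415385 0.213831  ]
near [ 69.  118.5 127.3] [0.61221848 0.09508814 0.18174642]
51 [ 69.  131.  127.3] [0.617 0.095 0.17 ]
44 [ 69.2 141.6 132. ] [0.626 0.096 0.162]
37 [ 69.4 152.7 135.4] [0.633 0.096 0.154]
30 [ 69.6 164.1 137.4] [0.64  0.096 0.144]
23 [ 69.8 175.7 138. ] [0.645 0.096 0.134]
16 [ 70.  187.3 137.2] [0.649 0.096 0.123]
9 [ 70.2 198.7 135. ] [0.651 0.096 0.111]
4 [ 70.4 206.6 132.6] [0.652 0.096 0.103]
0 [ 70.5 212.8 130.1] [0.652 0.096 0.096]
-3 [ 70.6 217.3 128. ] [0.652 0.096 0.091]
```

```bash
python3 -m crank '[[[1,25,20,50,0],[1,55,45,100,0],[1,69,80,127,0],[1,69,115,127,0],[1,69,115,127,0]]]' ; python3 - <<'E'
from tgt import *
for n in("side","top"):
    I=ctrl.snapshot(n)[:,:,::-1];cv2.imwrite(f"pics/{n}13.png",I)
a_=cv2.imread("pics/side13.png")[150:270,240:340];b=cv2.imread("pics/top13.png")[140:260,210:310]
cv2.imwrite("pics/m13.png",cv2.resize(np.hstack([a_,b]),None,fx=4,fy=4,interpolation=cv2.INTER_CUBIC))
E
python3 lev.py
```

```text
clock: 23.78
tool_pos: [0.6093, 0.0906, 0.1771]
orientation: [-67.0, 0.5, -88.8]
force: [-0.0, -0.9, 0.4]
opening: 0.0009
[0.61004168 0.09213485 0.18072851]
hi [ -3.1 -35.    2.6] [0.59853467 0.09460602 0.21395889]
near [-3.1 -0.   2.6] [0.61233095 0.09527655 0.18179971]
51 [-3.1 12.5  2.6] [0.617 0.096 0.17 ]
44 [-3.  23.1  7.3] [0.626 0.096 0.162]
37 [-2.9 34.1 10.8] [0.633 0.096 0.154]
30 [-2.8 45.5 12.9] [0.64  0.096 0.144]
23 [-2.7 57.1 13.5] [0.645 0.096 0.134]
16 [-2.5 68.7 12.8] [0.649 0.096 0.123]
9 [-2.4 80.1 10.6] [0.651 0.096 0.111]
4 [-2.3 88.   8.2] [0.652 0.096 0.103]
0 [-2.2 94.2  5.8] [0.652 0.096 0.096]
-3 [-2.2 98.7  3.7] [0.652 0.096 0.092]
```

View pics/m13.png

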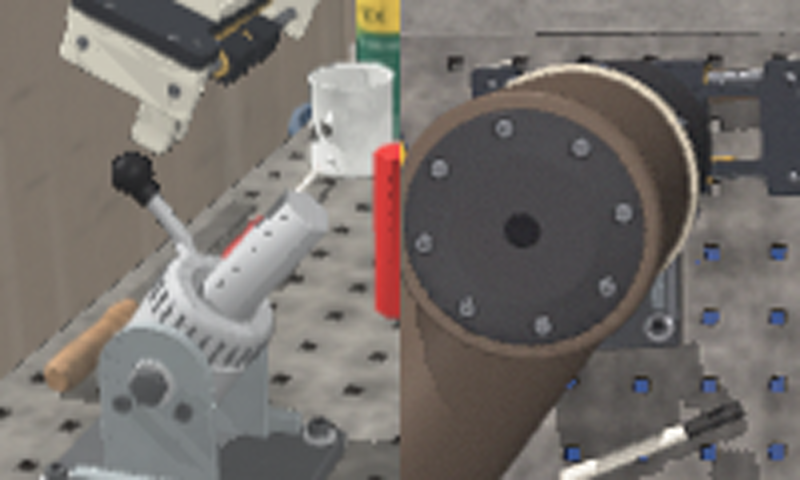

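```bash
python3 -m crank '[[[1,-2,3,6,0],[1,-2,12,6,0],[1,-2,23,10,0],[1,-2,34,13,0],[1,-2,45,15,0],[1,-2,57,16,0],[1,-2,57,16,0]]]' ; python3 - <<'E'
from tgt import *
for n in("side","top"):
    I=ctrl.snapshot(n)[:,:,::-1];cv2.imwrite(f"pics/{n}14.png",I)
cv2.imwrite("pics/m14.png",cv2.resize(cv2.imread("pics/side14.png")[150:270,220:340],None,fx=4,fy=4,interpolation=cv2.INTER_CUBIC))
E
python3 lev.py
```

```text
clock: 24.75
tool_pos: [0.6484, 0.0965, 0.1353]
orientation: [-66.6, 0.7, -88.7]
force: [-0.5, -0.1, 1.8]
opening: 0.0002
[0.64720996 0.09568637 0.13471917]
hi [ -0.9 -92.  -13.5] [0.5985128  0.0945709  0.21394876]
near [ -0.9 -57.  -13.5] [0.61232184 0.09526191 0.18179549]
51 [ -0.9 -44.5 -13.5] [0.617 0.096 0.17 ]
44 [ -0.8 -33.9  -8.7] [0.626 0.096 0.162]
37 [ -0.7 -22.9  -5.3] [0.633 0.096 0.154]
30 [ -0.6 -11.5  -3.2] [0.64  0.096 0.144]
23 [-0.4  0.1 -2.5] [0.645 0.096 0.134]
16 [-0.3 11.7 -3.3] [0.649 0.096 0.123]
9 [-0.2 23.1 -5.5] [0.651 0.096 0.111]
4 [-0.1 31.  -7.9] [0.652 0.096 0.103]
0 [  0.   37.2 -10.3] [0.652 0.096 0.096]
-3 [  0.1  41.7 -12.3] [0.652 0.096 0.092]
```

View pics/m14.png

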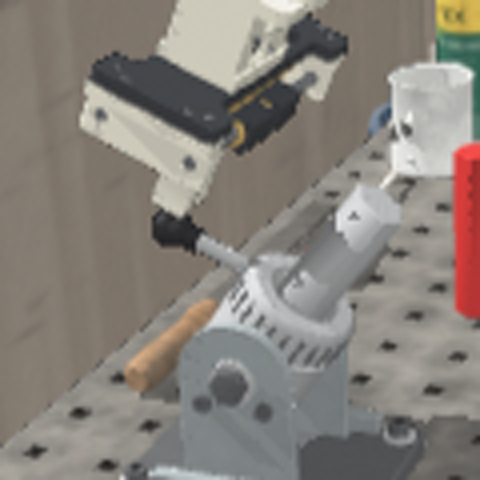

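The lever ball (side view (263,207)) follows the fingertip down, and the bar stays in the bore. Continue.

```bash
python3 -m crank '[[[1,0,6,0,0],[1,0,12,0,0],[1,0,18,-1,0],[1,0,23,-3,0],[1,0,27,-4,0],[1,0,31,-5,0],[1,0,31,-5,0]]]'; python3 -m crank '[[[1,0,3,-1,0],[1,0,6,-2,0],[1,0,6,-2,0]]]'; python3 lev.py|head -1;  python3 - <<'E'
from tgt import *
I=ctrl.snapshot("side")[:,:,::-1];cv2.imwrite("pics/side15.png",I)
cv2.imwrite("pics/m15.png",cv2.resize(I[150:270,220:340],None,fx=4,fy=4,interpolation=cv2.INTER_CUBIC))
E
```

```text
clock: 25.72
tool_pos: [0.6554, 0.0965, 0.1044]
orientation: [-66.7, 0.7, -88.7]
force: [0.9, 0.8, 2.9]
opening: 0.0002
clock: 26.1
tool_pos: [0.656, 0.0966, 0.0984]
orientation: [-66.7, 0.7, -88.7]
force: [0.8, 1.1, 3.7]
opening: 0.0004
[0.65597488 0.09656224 0.09836121]
```

View pics/m15.png

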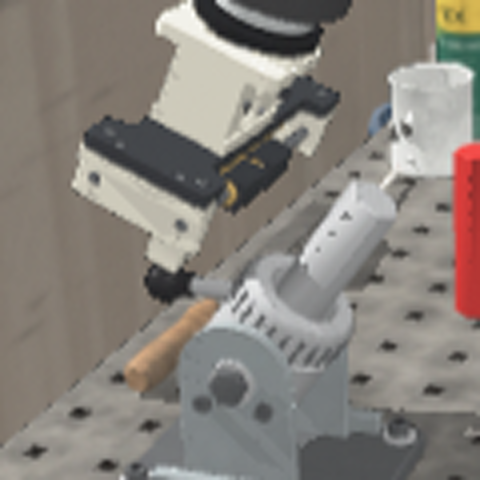

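```bash
python3 -m crank '[[[1,0,2,-1,0],[1,0,4,-1.7,0],[1,0,4,-1.7,0]]]'|sed -n 2,4p; python3 -m crank '[[[1,0,2,-1,0],[1,0,3,-1.3,0],[1,0,3,-1.3,0]]]'|sed -n 1,4p
```

```text
tool_pos: [0.6567, 0.0966, 0.0972]
orientation: [-66.4, 0.8, -88.7]
force: [-16.9, -0.7, 28.3]
clock: 26.9
tool_pos: [0.657, 0.0967, 0.0965]
orientation: [-66.2, 0.8, -88.7]
force: [-32.7, -1.8, 50.7]
```

```bash
python3 -m crank '[[[1,0,-10,0,0],[1,0,-60,-10,0],[1,0,-120,-40,0],[1,0,-180,-90,0],[1,0,-200,-140,0],[1,0,-200,-160,0],[1,0,-200,-160,0]]]'|sed -n 1,4p;  python3 - <<'E'
from tgt import *
for n in("side","top"):
    I=ctrl.snapshot(n)[:,:,::-1];cv2.imwrite(f"pics/{n}16.png",I)
a_=cv2.imread("pics/side16.png")[170:290,240:340];b=cv2.imread("pics/top16.png")[140:260,210:310]
cv2.imwrite("pics/m16.png",cv2.resize(np.hstack([a_,b]),None,fx=4,fy=4,interpolation=cv2.INTER_CUBIC))
E
```

```text
clock: 27.78
tool_pos: [0.4273, 0.0893, 0.21]
orientation: [-66.8, 0.7, -88.6]
force: [0.6, -0.2, 0.3]
```

View pics/m16.png

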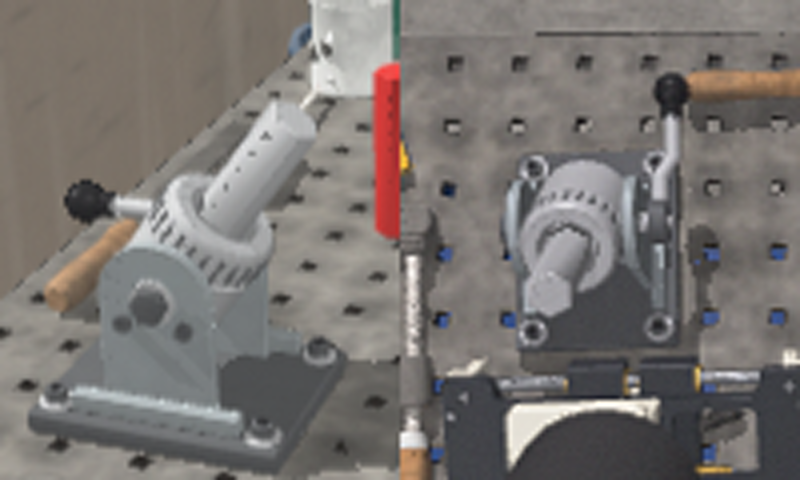

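```bash
python3 - <<'E'
from tgt import *
q,g=tri((239.6+88/4,169.6+201/4),(209.6+270/4,139.6+93/4));print("ball",q,g,"model closed",proj("side",[.6574,.0975,.085]),proj("top",[.6574,.0975,.085]),(239.6+88/4,169.6+201/4),(209.6+270/4,139.6+93/4))
J=[]
for n,box in(("side",(285,185,335,240)),("top",(230,180,270,235))):
    x0,y0,x1,y1=box;s=9
    I=cv2.resize(cv2.imread(f"pics/{n}16.png")[y0:y1,x0:x1],None,fx=s,fy=s,interpolation=cv2.INTER_CUBIC);J.append(I)
    for L,c in((.063,(0,0,255)),(.075,(0,255,0))):
        P=hexpts(m+a*L,Rb@Ro.from_euler('z',90,degrees=True).as_matrix());cv2.polylines(I,[np.round((proj(n,P)-[x0,y0]+.5)*s).astype(np.int32)],True,c,1)
    cv2.polylines(I,[np.round((proj(n,[m,m+.075*a])-[x0,y0]+.5)*s).astype(np.int32)],False,(255,0,0),1)
cv2.imwrite("pics/b16.png",np.hstack(J))
E
```

```text
ball [0.65610863 0.10088065 0.08440377] 0.0007068287364420025 model closed [[261.64531605 218.98251204]] [[278.32026391 162.45806277]] (261.6, 219.85) (277.1, 162.85)
```

View pics/b16.png

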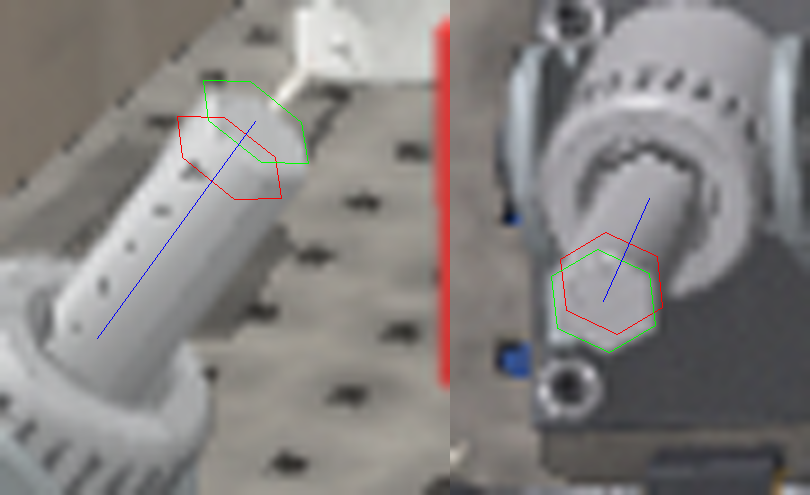

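View pics/top16.png

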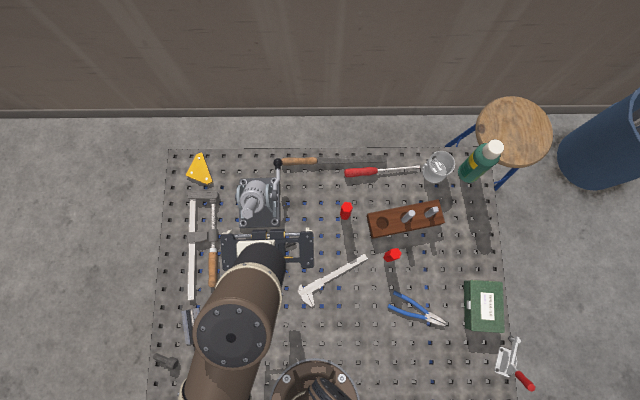

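View pics/side16.png

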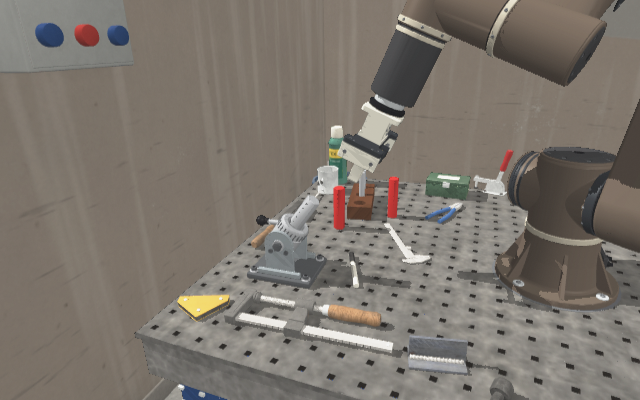

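The bar stands in the collet at top view (250,205), and the lever is level with its ball at (277,163). The round and square bars are still in the rack, nothing else has moved, and the gripper is clear. I'm handing the job in.

```bash
python3 - <<'E'
from plant import ctrl
print(ctrl.close_job(), ctrl.get_obs()['clock'])
E
```

```text
the job is handed in; nothing more can be done
the job is handed in; nothing more can be done
```

The hex bar is in the collet, released, and the lever is closed. I handed the job in shortly after the last clock reading of 27.8 s; no verdict was reported.

**What I did:**
- I gripped the hex bar by a pair of flats in the rack.
- The moves only turn the tool about its own axis, so I tilted it by pushing at the edge of the arm's reach. A full 35° was out of reach at the collet, so I used about 23° and pivoted the bar in the grip against the lead-in cone.
- The bar then slid into the six-sided hole at the first angle I tried, with its flats square to the fixture's y axis.
- I fed it to a hard stop, let go, pressed the top again and closed the lever.

**Last checks:**
- **Bar home:** it went in with about 1 N of drag, then stopped hard at 35 N. A second press on its top at about 24–28 N moved it little, if at all. About 74 mm stands out of the mouth, at the upper end of the 63–75 mm allowed, and my measurement is good to about 2 mm.
- **Bar held:** the lean it had in the open collet disappeared when the jaws closed.
- **Lever:** the ball centre measures 84 mm high, against 85 mm when closed.
- **Surroundings:** the round and square bars are still in the rack, no tools appear moved, and the gripper was clear.

**Forces that ran high:**
- The first contact with the stop was 35 N, although the bar was already in the hole by then (the 10 N limit was for feeling for the angle).
- Pushing the lever onto its end stop briefly reached about 60 N at the fingertips. That is under the 120 N wrist limit. I took the 40 N limit to cover only the arm and gripper body.

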